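# Lay a housing on the press bed and start the press

### The job

Tip the aluminium housing that stands in front of the bench press over the edge of the bed, so that it lies flat on the bed between the brass rails with its bored end towards the ram. Only then press the green start button under its tube guard fully down, gently, hold it down for about half a second and let it spring back out. Leave the red button alone and do not shift anything else on the table.

Things in the scene. Friction and masses are not known exactly. Their poses are not given: they have to be found in the camera images.
- press: horizontal bench press, fixed. Origin: at table level under the middle of the bed's near edge; x along the bed to the ram and blue cylinder, z up. Steel bed 10 mm thick, x = 0 to 220, y = +-75 mm; its near edge is the step the housing tips over. Brass rails on it: x = 20 to 190 mm, inner faces at y = +-50 mm, tops 35 mm above the table. Ram face at x = 170 mm. Nothing is higher than 86 mm
- housing: aluminium block 60 (x) x 56 (y) x 110 (z) mm, 0.4 to 0.85 kg; it starts upright on the table before the bed, 3 to 15 mm from its near edge, within 0.08 rad of square to it and 12 mm of its middle line. Origin: centre of its underside; z along its length to the bored end
- housing_mid (a point): the centre of the housing, 55 mm from either end; axes as the housing's
- housing_top (a point): the centre of the housing's bored end (brass ring and dark hole), upward at the start
- start_console: the START console (green button): fixed, 150 x 150 mm, 280 mm high. Origin: centre of its underside, z up, front towards its own -x. A grey box carries a panel whose outward normal leans 30 deg from vertical towards -x. Above the button a yellow tube guard blocks a tool coming straight down; a tool along the panel's normal passes in front of it
- start_console_panel (a point): where the green button's axis meets the panel, 85 mm above the table. z: outward normal = button axis; y: level; x: up the slope. A black collar (54 mm diameter) carries the green cap (42 mm diameter), its top 22 mm above the collar. How far the collar is screwed out varies, is not measured and stays fixed: when not pressed the cap's top is 38 to 50 mm from this point along z
- start_console_guard (a point): middle of the front cross tube of the START console's yellow guard (STOP's is the same), 275 mm above the table, at x = -33 mm of the console. The guard's 10 mm tubes run level from here back to x = 60 mm at y = 0 and +-66 mm, on two posts at x = 60, y = +-66 mm
- start (a joint): how far the green button is pressed, m: 0 out, 0.009 fully down. A spring pushes back with 1.8 N at first and 6 N when fully down; then the cap meets a hard stop
- stop_console: the STOP console, exactly like the START console but with a red button; which of the two stands left and which right of the press varies. Origin: centre of its underside
- stop_console_panel (a point): where the red button's axis meets the STOP console's panel; axes, sizes and unknown cap height as for START
- stop (a joint): how far the red button is pressed, m: 0 out, 0.009 fully down
- bearing: bystander: a loose steel bearing ring, 52 mm diameter, 15 mm high, beside the press. Origin: centre of its underside
- wrench: bystander: a steel wrench lying on the table. Origin: its underside at about mid length
- oil: bystander: a yellow oil bottle, 56 mm diameter, 150 mm high. Origin: centre of its underside
- driver: bystander: a screwdriver lying on the table. Origin: its underside at about mid length
- mug: bystander: a blue mug, 80 mm diameter, 90 mm high. Origin: centre of its underside
- spare: bystander: a second housing like the one to be pressed, standing upright away from the bed, at the far side. Origin: centre of its underside

How it is judged:
By the outcome, as a careful person would: the job done as asked, in the order asked, and still so for the second after the job is handed in, with the robot touching nothing.
It also fails if it takes over 54 s, if anything falls off the work surface, if the arm or the gripper's body presses on something with over 40 N, if the wrist force passes 120 N, or if a joint passes its speed limit or range.

### The arm

A 6-joint arm with a two-finger parallel gripper is mounted at the origin on the work surface. World frame = base frame: x ahead of the robot, y to its left, z up, the work surface at z = 0. Lengths are in m, angles in degrees, forces in N, time in s.
With the tool pointing down it reaches from about 0.3 to 0.75 m from the base axis. Payload 8.5 kg.
Tool frame: the origin (TCP) lies at the very end of the fingers, on their centre line; the grasp point (between the pads) lies 19 mm behind it (env.grasp_offset is the distance from the TCP to the grasp point, in m); y points along the fingers, z is the direction in which the jaws open and shut, and the axes are right-handed (so a half turn about y gives the same grasp; the last joint's range is limited). The gripper opens to 85 mm and grips with 20 to 120 N. Pads are 22 mm wide; open, the fingers measure 114 mm over their backs; the gripper's body (76 mm by 85 mm) begins 54 mm behind the grasp point. The pads swing forward as they close: fully open they stand 13 mm farther back than shut.
Start: joints at [-83.268, 21.807, 74.336, -0, 83.858, -12.336], TCP at [0.18, -0.52, 0.198] pointing down, gripper open.
Joint ranges: [-178.18, 178.18], [-50.72, 133.34], [12.68, 142.11], [-81.47, 261.47], [9.98, 163.14], [-165.26, 165.26]. Speed limits (degrees/s): [136.94, 136.94, 180, 180, 180, 180].

### API

Orientations are given as a 3x3 rotation matrix whose columns are the frame's x, y, z axes.
In Python, from rig import env gives the robot as it stands. The module is installed in compiled form; this text tells all that it offers.
- The arm moves only by the shell command python3 -m pendant 'ROWS' [FORCE]. ROWS is JSON, a list of rows, each a list of 3 entries, a list of its own where there are three numbers: the shift along the world's x, y, z as a fraction of full scale, then the turn about the world's z as a fraction of full scale, then the opening, from 0 (shut) to 1 (fully open). A call has 1 to 12 rows; each row shifts and turns the commanded pose from where the row before left it; what a row does not reach is not made up. Full scale, the value 1, is 30 mm for a shift and 5 degrees for a turn. A row lasts 1/12 s, in which the tool goes at most 41.7 mm and 7.16 degrees, less where a joint would pass 70% of its speed; a pose out of reach is approached as far as the arm can. A call with a number of a shift or a turn outside -1 to 1 is refused whole. A call with a gripper value outside its range is refused whole. The fingers move at their own pace and stop on an object; FORCE is the grip in N (left out, the last holds). Time passes only in rows, so rows that do not move let the fingers close. It gives the time, the measured TCP pose, the force and the opening at its end, in the units of the state.
- env.observe(): the state, without advancing time (a new reading comes with each control period).
- env.get_image(name): name is "side" or "top"; returns (picture, depth): 384x512x3 uint8, red, green, blue; 384x512 float32, m along the optical axis (not along the pixel's ray), 0 where there is no reading.
- env.camera_model(name): a dict with "camera_matrix" (3x3 intrinsics, pixels), "R" (3x3) and "t" (3): a world point X has camera coordinates R X + t. Camera axes: x right, y down, z forward; pixel columns grow to the right and rows downward; lengths in m; the calibration is good to about 2 mm. A picture is of the moment at which its call begins. camera_model takes no time and is no camera call.
- env.close_job(): hands the job in, once; it reports no verdict.
The state is a dict: "time_s": time; "q": joint angles; "qvel": joint speeds; "joint_efforts": joint torques, N m; "position": TCP position; "tool_rot": TCP orientation; "ft_force": force on the tool from outside, world axes, zero at the start; "wrist_torque": the same for the moment, N m; "grip_width": finger opening in m.
Only numpy, scipy, OpenCV 4.12 (cv2) and the standard library are available. Lean on these libraries where they do the work, as an engineer would, in place of code of your own. Each camera call takes 0.05 s, during which the arm holds its last target.

## Working session

There is one attempt and no reset: what is moved stays moved. The work goes in short steps, Python scripts to look and compute and a shell command to move; the robot and the scene stay as the last step left them, time stands still between calls to the robot, and variables do not carry over. Pictures are saved under pics/ and viewed, and the job is handed in when it is done.

```bash
mkdir -p pics; python3 - <<'E'
from rig import env
import cv2,numpy as np
for n in("side","top"):
    p,d=env.get_image(n); cv2.imwrite(f"pics/{n}0.png",p[:,:,::-1]); np.savez(f"/tmp/{n}0.npz",p=p,d=d)
    m=env.camera_model(n); print(n,{k:np.round(v,3).tolist() for k,v in m.items()})
s=env.observe();print({k:np.round(v,3).tolist() for k,v in s.items()},env.grasp_offset)
E
```

```text
side {'camera_matrix': [[490.536, 0.0, 250.84], [0.0, 490.536, 195.364], [0.0, 0.0, 1.0]], 'R': [[-0.835, -0.55, -0.008], [-0.423, 0.652, -0.629], [0.351, -0.522, -0.777]], 't': [0.479, 0.357, 1.282]}
top {'camera_matrix': [[432.649, 0.0, 258.122], [0.0, 432.649, 183.404], [0.0, 0.0, 1.0]], 'R': [[-0.002, -1.0, 0.0], [-0.988, 0.001, -0.152], [0.152, -0.001, -0.988]], 't': [0.014, 0.581, 1.144]}
{'time_s': 0.1, 'q': [-83.268, 21.838, 74.381, 0.002, 83.858, -12.336], 'qvel': [-0.068, -0.172, -0.1, -0.043, -0.012, 0.025], 'joint_efforts': [0.003, -44.922, -23.166, -0.0, 0.004, -0.0], 'position': [0.18, -0.52, 0.198], 'tool_rot': [[-0.945, -0.0, 0.327], [-0.327, 0.001, -0.945], [-0.0, -1.0, -0.001]], 'ft_force': [-0.303, 0.352, -0.938], 'wrist_torque': [-0.022, -0.066, 0.04], 'grip_width': 0.086} 0.0187
```

View pics/side0.png

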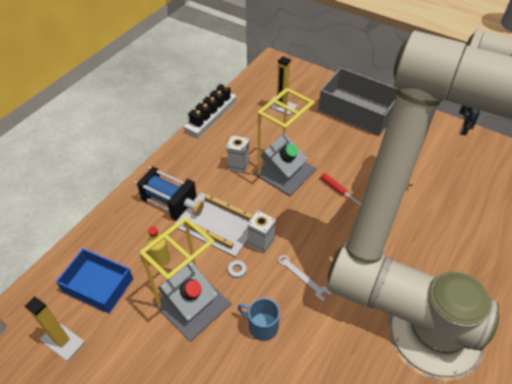

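View pics/top0.png

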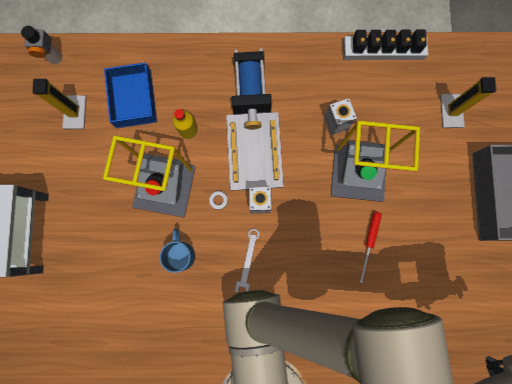

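The pictures show the green START console at the right (top view 368,172) and the red STOP console at the left (152,187). The housing is at (260,198) in front of the bed (255,150). I'll measure from both views.

```bash
cat > h.py <<'E'
from rig import env
import numpy as np,cv2
def cloud(n,d):
    m=env.camera_model(n);K=m["camera_matrix"];v,u=np.mgrid[:384,:512]
    c=np.stack([(u-K[0,2])*d/K[0,0],(v-K[1,2])*d/K[1,1],d],-1)
    return (c-m["t"])@m["R"]
def proj(n,X):
    m=env.camera_model(n);c=np.atleast_2d(X)@m["R"].T+m["t"];p=c@m["camera_matrix"].T;return p[:,:2]/p[:,2:]
def tri(ps,pt):
    A=[];b=[]
    rs=[]
    for n,p in(("side",ps),("top",pt)):
        m=env.camera_model(n);r=m["R"].T@np.linalg.inv(m["camera_matrix"])@np.array([*p,1.]);r/=np.linalg.norm(r)
        o=-m["R"].T@m["t"];P=np.eye(3)-np.outer(r,r);A.append(P);b.append(P@o)
    x=np.linalg.lstsq(np.vstack(A),np.hstack(b),rcond=None)[0]
    return x,max(np.linalg.norm(proj("side",x)-ps),np.linalg.norm(proj("top",x)-pt))
def crop(n,p,c0,c1,r0,r1,s,out):
    cv2.imwrite(out,cv2.resize(p[r0:r1,c0:c1,::-1],None,fx=s,fy=s,interpolation=cv2.INTER_CUBIC))
E
python3 - <<'E'
from h import *
for n,boxes in(("top",[(200,300,100,220),(320,430,110,210)]),("side",[(180,290,190,280),(230,330,80,200)])):
    z=np.load(f"/tmp/{n}0.npz")
    for i,(a,b,c,d) in enumerate(boxes): crop(n,z["p"],a,b,c,d,5,f"pics/{n}c{i}.png")
E
```

```text
(no output)
```

View pics/topc0.png

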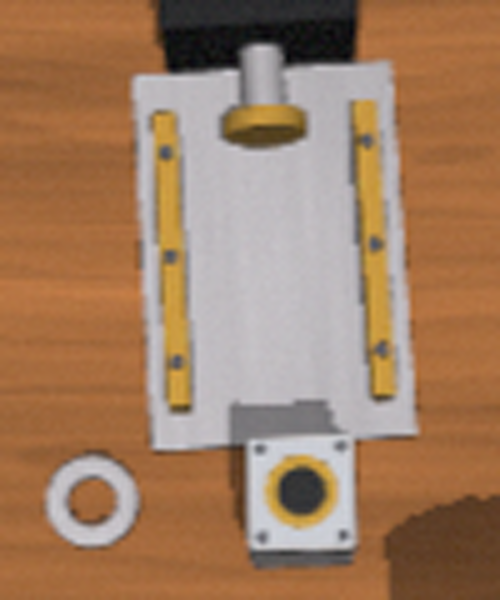

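View pics/topc1.png

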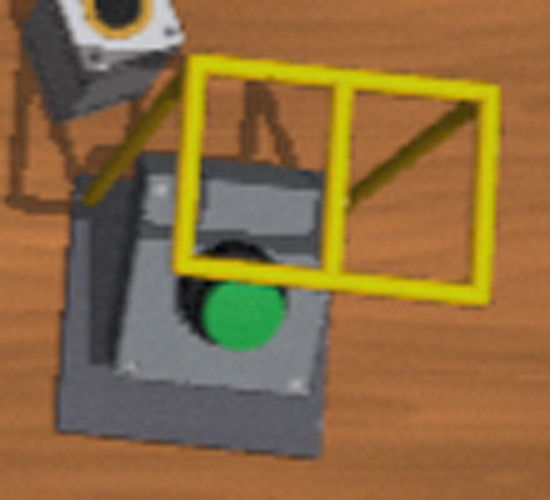

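View pics/sidec0.png

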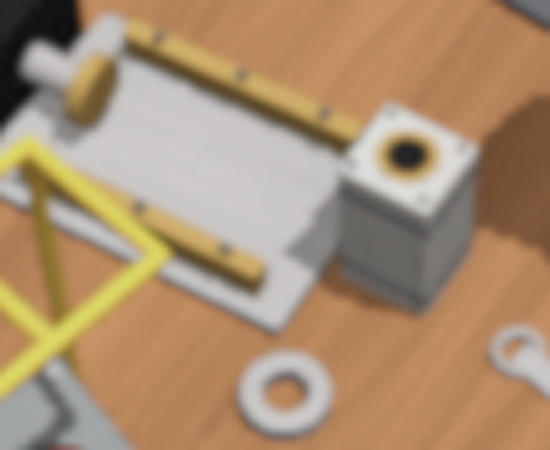

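View pics/sidec1.png

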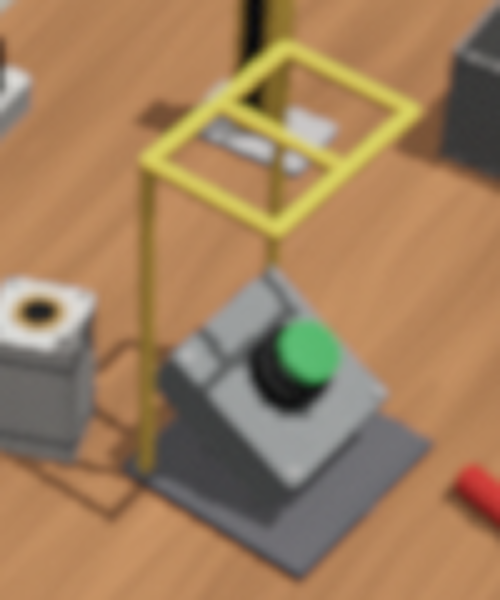

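The crops give these pixels. Housing ring centre: top crop (301,491), side crop (406,154). Bed near corners: top crop (153,449) and (415,434). Green cap: top crop (243,313), side crop (308,350). START guard front corners: top crop (180,272) and (487,300).

```bash
cat >> h.py <<'E'
def ray(n,p,z):
    m=env.camera_model(n);r=m["R"].T@np.linalg.inv(m["camera_matrix"])@np.array([*p,1.]);o=-m["R"].T@m["t"]
    return o+r*(z-o[2])/r[2]
def full(off,c,s=5): return np.array([off[0]+(c[0]+.5)/s-.5,off[1]+(c[1]+.5)/s-.5])
E
python3 - <<'E'
from h import *
np.set_printoptions(precision=4,suppress=True)
T0=(200,100);T1=(320,110);S0=(180,190);S1=(230,80)
for nm,s,t in [("ring",full(S0,(406,154)),full(T0,(301,491))),("cap",full(S1,(308,350)),full(T1,(243,313))),
 ("gFL",full(S1,(277,228)),full(T1,(182,272))),("gFR",full(S1,(415,110)),full(T1,(485,299))),("gBL",full(S1,(148,160)),full(T1,(194,65))),("gBR",full(S1,(287,45)),full(T1,(493,93))),
 ("plateNL",full(S1,(298,577)),full(T1,(57,430))),("plateNR",full(S1,(432,443)),full(T1,(320,457))),
 ("bedNL",full(S0,(277,330)),full(T0,(153,449)))]: print(nm,*tri(s,t))
for c in [(153,449),(415,434),(388,62),(133,76)]: print("bed",ray("top",full(T0,c),.01))
for c in [(250,439),(355,433),(355,548),(250,550)]: print("htop",ray("top",full(T0,c),.11))
for c in [(392,102),(478,152),(430,218),(341,172)]: print("htopS",ray("side",full(S0,c),.11))
for n in("top","side"):
    z=np.load(f"/tmp/{n}0.npz");X=cloud(n,z["d"]);p=z["p"].astype(int)
    g=(p[...,1]>p[...,0]+50)&(p[...,1]>p[...,2]+40)&(X[...,2]>.05)
    P=X[g];print(n,"green",g.sum(),P.mean(0),P.min(0),P.max(0)); c=np.median(P,0);u,s,v=np.linalg.svd(P-c);print(v[2])
    # housing
    m=(abs(X[...,0]-.50)<.15)&(abs(X[...,1])<.08)&(X[...,2]>.1)&(X[...,2]<.125);Q=X[m].astype(np.float32)
    if len(Q)>10: print("hous",len(Q),np.median(Q,0),cv2.minAreaRect(Q[:,:2]*1000))
E
```

```text
ring [0.5339 0.0087 0.1045] 0.16241654780020817
cap [ 0.6002 -0.2735  0.1097] 0.050705750968301225
gFL [ 0.5901 -0.2047  0.2725] 0.18273334679894426
gFR [ 0.5776 -0.3415  0.267 ] 0.35054221559852394
gBL [ 0.6845 -0.2143  0.2711] 0.4388473572962122
gBR [ 0.6715 -0.3499  0.269 ] 0.5752707218634524
plateNL [ 0.5535 -0.1944 -0.0051] 0.046479230174027476
plateNR [ 0.5374 -0.3438 -0.0051] 0.11867996284347625
bedNL [ 0.57    0.0921 -0.0009] 0.4111694858233739
bed [0.5696 0.0919 0.01  ]
bed [ 0.5779 -0.056   0.01  ]
bed [ 0.7959 -0.0425  0.01  ]
bed [0.7877 0.1053 0.01  ]
htop [0.5608 0.0352 0.11  ]
htop [ 0.5638 -0.0191  0.11  ]
htop [ 0.5041 -0.0188  0.11  ]
htop [0.5032 0.0352 0.11  ]
htopS [ 0.5579 -0.0146  0.11  ]
htopS [ 0.4982 -0.0113  0.11  ]
htopS [0.4969 0.0414 0.11  ]
htopS [0.5551 0.0422 0.11  ]
top green 181 [ 0.5974 -0.2698  0.122 ] [ 0.5817 -0.2907  0.0925] [ 0.613  -0.2507  0.1322]
[-0.5656  0.0896  0.8198]
hous 495 [0.5327 0.0084 0.1107] ((532.8370971679688, 7.065736770629883), (60.17839813232422, 54.33945846557617), 0.09760689735412598)
side green 117 [ 0.5952 -0.2649  0.1183] [ 0.5782 -0.2861  0.1025] [ 0.6141 -0.2421  0.1294]
[-0.5189  0.0204  0.8546]
hous 371 [0.5289 0.0155 0.1077] ((530.4617919921875, 14.598703384399414), (62.098670959472656, 57.685997009277344), 1.9382463693618774)
```

Housing: centre about (0.532, 0.010), roughly square, with an ~11 mm gap to the bed. Press origin: about (0.574, 0.018), yaw 3.4°. START console: about (0.618, -0.277), yaw -5.7°, with the cap centre at about (0.598, -0.272, 0.121). The two cameras differ by ~5 mm. I'll move above the housing and check against the gripper.

```bash
python3 -m pendant '[[[0.51,0.8,0],-0.32,1],[[0.51,0.8,0],-0.32,1],[[0.51,0.8,0],-0.32,1],[[0.51,0.8,0],-0.32,1],[[0.51,0.8,0],-0.32,1],[[0.51,0.8,0],-0.32,1],[[0.51,0.8,0],-0.32,1],[[0.51,0.8,0],-0.32,1],[[0.51,0.8,0],-0.32,1],[[0.51,0.8,0],-0.32,1],[[0.51,0.8,0],-0.32,1]]' 20
python3 -m pendant '[[[0.51,0.8,0],0,1],[[0.51,0.8,0],0,1],[[0.51,0.8,0],0,1],[[0.51,0.8,0],0,1],[[0.51,0.8,0],0,1],[[0.51,0.8,0],0,1],[[0.51,0.8,0],0,1],[[0.51,0.8,0],0,1],[[0.51,0.8,0],0,1],[[0.51,0.8,-0.5],0,1],[[0.51,0.8,-0.5],0,1],[[0,0,0],0,1]]'
python3 - <<'E'
from h import *
for n in("side","top"):
    p,d=env.get_image(n); np.savez(f"/tmp/{n}1.npz",p=p,d=d)
    if n=="top": crop(n,p,200,320,100,230,4,"pics/top1.png")
    else: crop(n,p,180,300,150,290,4,"pics/side1.png")
s=env.observe();print(s["position"],s["tool_rot"][:,2],s["ft_force"],proj("top",s["position"]),proj("side",s["position"]))
E
```

```text
time_s: 1.02
position: [0.3484, -0.2544, 0.198]
tool_rot: [[-1.0, -0.0, 0.024], [-0.024, 0.0, -1.0], [0.0, -1.0, -0.0]]
ft_force: [0.6, -0.1, 0.7]
grip_width: 0.0854
time_s: 2.02
position: [0.5165, 0.0118, 0.1652]
tool_rot: [[-1.0, -0.004, 0.029], [-0.029, 0.002, -1.0], [0.004, -1.0, -0.002]]
ft_force: [-1.2, 0.4, -0.4]
grip_width: 0.0849
[0.51602224 0.00879145 0.16749816] [ 2.74548172e-02 -9.99623026e-01 -1.95687169e-04] [-0.88250754 -0.1461113   0.28557213] [[259.95858559 202.1773678 ]] [[266.3812522  209.59640127]]
```

View pics/top1.png

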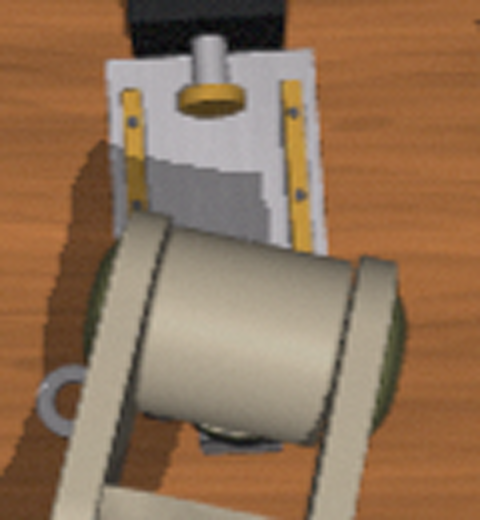

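View pics/side1.png

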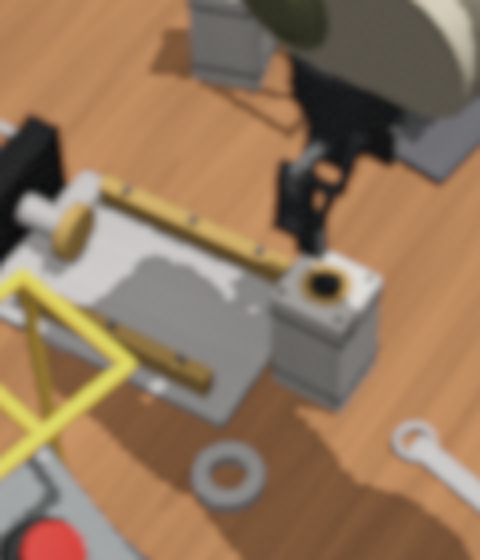

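The side view shows the gripper above the housing, with the +y finger tip at crop (312,250). The top view is blocked by the wrist. I'll check the finger position, and the wrist size for the guard, from the depth image.

```bash
python3 - <<'E'
from h import *
np.set_printoptions(precision=3,suppress=True)
tcp=env.observe()["position"]
z=np.load("/tmp/side1.npz");X=cloud("side",z["d"]);p=z["p"].astype(int)
a=(z["d"]>0)&(X[...,2]>.155)&(X[...,2]<.6)&(np.hypot(X[...,0]-tcp[0],X[...,1]-tcp[1])<.2)
P=X[a]-tcp
for lo in np.arange(-.01,.4,.02):
    q=P[(P[:,2]>=lo)&(P[:,2]<lo+.02)]
    if len(q)>3:print(round(lo,2),len(q),q[:,:2].min(0),q[:,:2].max(0))
for n in("top","side"):
    z=np.load(f"/tmp/{n}1.npz");
E
```

```text
0.03 23 [-0.013 -0.046] [0.012 0.056]
0.05 70 [-0.014 -0.046] [0.01  0.062]
0.07 37 [-0.016 -0.05 ] [0.002 0.061]
0.09 113 [-0.019 -0.047] [0.01  0.081]
0.11 114 [-0.021 -0.028] [0.009 0.078]
0.13 179 [-0.021  0.013] [0.01  0.076]
0.15 99 [-0.039  0.005] [0.024 0.044]
0.17 144 [-0.039  0.013] [0.025 0.044]
0.19 103 [-0.031  0.025] [0.024 0.045]
0.23 28 [-0.02   0.057] [0.033 0.068]
0.25 154 [-0.094  0.053] [0.053 0.084]
0.27 353 [-0.132  0.004] [0.057 0.09 ]
0.29 652 [-0.158 -0.05 ] [0.056 0.093]
0.31 1418 [-0.171 -0.057] [0.049 0.092]
0.33 1304 [-0.179 -0.055] [0.028 0.091]
0.35 531 [-0.178 -0.034] [-0.067  0.095]
0.37 343 [-0.178  0.011] [-0.116  0.093]
0.39 287 [-0.182  0.013] [-0.139  0.09 ]
```

The finger cloud from the side camera reads +5 mm in y, so I put the true housing at about (0.531, 0.0095). I'll descend and grip lightly, 15 mm behind its centre line and near the top. That gives a controlled pivot over the bed edge.

```bash
python3 -m pendant '[[[0,0.03,-0.7],0,1],[[0,0,-0.8],0,1],[[0,0,-0.8],0,1],[[0,0,-0.7],0,1],[[0,0,-0.27],0,1],[[0,0,0],0,1]]'
python3 -m pendant '[[[0,0,0],0,0.6],[[0,0,0],0,0.5],[[0,0,0],0,0.4],[[0,0,0],0,0.4],[[0,0,0],0,0.4],[[0,0,0],0,0.4]]' 25
```

```text
time_s: 2.62
position: [0.5154, 0.0083, 0.0692]
tool_rot: [[-1.0, -0.003, 0.024], [-0.024, 0.0, -1.0], [0.003, -1.0, -0.0]]
ft_force: [0.5, -0.5, -0.3]
grip_width: 0.0853
time_s: 3.12
position: [0.5171, 0.0091, 0.0718]
tool_rot: [[-1.0, 0.003, 0.026], [-0.026, -0.0, -1.0], [-0.003, -1.0, 0.001]]
ft_force: [-0.0, 0.9, 5.9]
grip_width: 0.054
```

```bash
python3 -m pendant '[[[0.06,0.06,0],0.09,0.4],[[0.06,0.06,0],0.09,0.4],[[0.06,0.06,0],0.09,0.4],[[0.06,0.06,0],0.09,0.4],[[0,0,0],0,0.4]]'
python3 - <<'E'
from h import *
s=env.observe();print(s["position"],s["ft_force"])
for n in("side","top"):
    p,d=env.get_image(n); np.savez(f"/tmp/{n}2.npz",p=p,d=d)
    if n=="side": crop(n,p,180,300,150,290,4,"pics/side2.png")
E
```

```text
time_s: 3.53
position: [0.524, 0.0154, 0.072]
tool_rot: [[-0.998, 0.002, 0.058], [-0.058, -0.003, -0.998], [-0.002, -1.0, 0.003]]
ft_force: [-4.9, -4.3, 9.6]
grip_width: 0.0541
[0.52401925 0.01536839 0.07204744] [-4.9048359  -4.25940628  9.63641708]
```

View pics/side2.png

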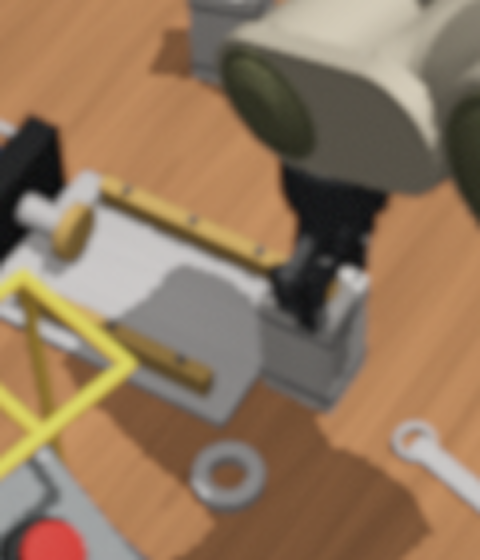

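```bash
python3 -m pendant '[[[0.05,0.02,0.05],0,0.4],[[0.05,0.02,0.05],0,0.4],[[0,0,0],0,0.4]]'
python3 -m pendant '[[[0.05,0.02,0.03],0,0.4],[[0.05,0.0,0.03],0,0.4],[[0,0,0],0,0.4]]'
```

```text
time_s: 3.88
position: [0.5267, 0.0176, 0.0736]
tool_rot: [[-0.998, 0.0, 0.057], [-0.057, 0.0, -0.998], [-0.0, -1.0, -0.0]]
ft_force: [-1.5, 0.6, -0.6]
grip_width: 0.0543
time_s: 4.13
position: [0.5297, 0.0182, 0.0748]
tool_rot: [[-0.998, -0.0, 0.057], [-0.057, 0.0, -0.998], [0.0, -1.0, -0.0]]
ft_force: [-0.5, -0.3, -4.4]
grip_width: 0.0537
```

```bash
python3 -m pendant '[[[0.14,0.01,0.04],0,0.4],[[0.14,0.01,0.05],0,0.4],[[0.15,0.01,0.04],0,0.4],[[0,0,0],0,0.4]]'
python3 -m pendant '[[[0.17,0.01,0.05],0,0.4],[[0.17,0.01,0.04],0,0.4],[[0.18,0.01,0.04],0,0.4],[[0,0,0],0,0.4]]'
python3 - <<'E'
from h import *
p,d=env.get_image("side"); np.savez("/tmp/side3.npz",p=p,d=d);crop("side",p,180,300,150,290,4,"pics/side3.png")
E
```

```text
time_s: 4.47
position: [0.5435, 0.019, 0.0792]
tool_rot: [[-0.998, 0.001, 0.057], [-0.057, 0.0, -0.998], [-0.001, -1.0, 0.0]]
ft_force: [-0.8, 1.6, -1.6]
grip_width: 0.0525
time_s: 4.8
position: [0.5601, 0.0198, 0.0843]
tool_rot: [[-0.998, 0.004, 0.057], [-0.057, -0.0, -0.998], [-0.004, -1.0, 0.001]]
ft_force: [-1.3, 1.4, 11.1]
grip_width: 0.0406
```

View pics/side3.png

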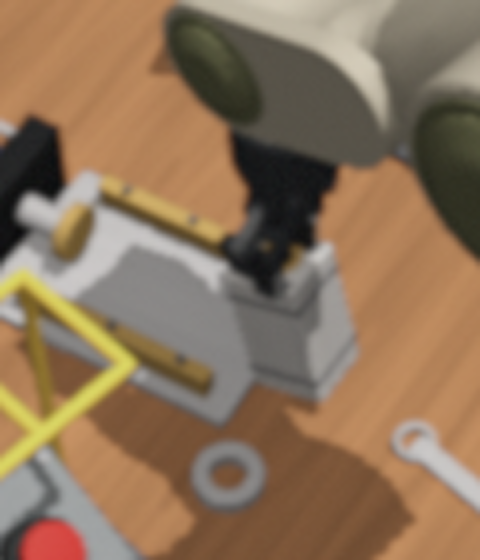

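```bash
python3 - <<'E'
from h import *
z=np.load("/tmp/side3.npz");crop("side",z["p"],220,280,190,260,9,"pics/side3b.png")
X=cloud("side",z["d"]);np.set_printoptions(precision=3,suppress=True)
# -x face and +y face pixels
for u,v in [(255,225),(259,230),(262,235),(265,240),(258,220),(245,240),(248,235),(250,228),(242,228),(240,222),(262,213)]: print(u,v,X[v,u],z["p"][v,u])
E
```

```text
255 225 [0.538 0.032 0.107] [99 96 94]
259 230 [0.53  0.024 0.078] [118 115 112]
262 235 [0.522 0.019 0.054] [157 153 150]
265 240 [0.515 0.014 0.028] [147 144 141]
258 220 [0.539 0.015 0.109] [100  98  96]
245 240 [0.56  0.051 0.037] [102 100  97]
248 235 [0.552 0.046 0.063] [107 104 102]
250 228 [0.546 0.045 0.101] [91 89 87]
242 228 [0.571 0.048 0.085] [107 104 102]
240 222 [0.578 0.047 0.107] [108 105 102]
262 213 [ 0.541 -0.009  0.115] [176 169 163]
```

View pics/side3b.png

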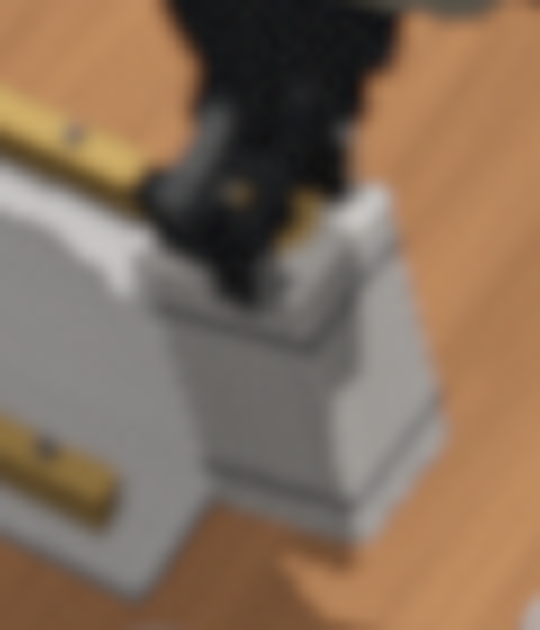

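The housing has tipped about 17° as intended, but the pads slipped up onto its top edge because the grip was too high. I'll ease it back, open, and grip deeper.

```bash
python3 -m pendant '[[[-0.17,-0.01,-0.03],0,0.45],[[-0.17,-0.01,-0.04],0,0.45],[[-0.17,-0.01,-0.05],0,0.45],[[-0.17,-0.01,-0.05],0,0.45],[[-0.17,-0.01,-0.05],0,0.45],[[-0.1,-0.01,0],0,0.45],[[0,0,0],0,0.45]]'
python3 -m pendant '[[[0,0,0.3],0,1],[[0,0,0.3],0,1],[[0,0,0.3],0,1],[[0,0,0],0,1]]'
python3 - <<'E'
from h import *
p,d=env.get_image("side"); np.savez("/tmp/side4.npz",p=p,d=d);crop("side",p,200,300,170,270,7,"pics/side4.png")
E
```

```text
time_s: 5.43
position: [0.5287, 0.0181, 0.0761]
tool_rot: [[-0.998, -0.001, 0.057], [-0.057, 0.0, -0.998], [0.001, -1.0, -0.0]]
ft_force: [1.0, -0.4, 0.6]
grip_width: 0.0384
time_s: 5.77
position: [0.5308, 0.0179, 0.1055]
tool_rot: [[-0.998, 0.004, 0.057], [-0.057, -0.001, -0.998], [-0.004, -1.0, 0.001]]
ft_force: [0.1, 0.4, 1.2]
grip_width: 0.0844
```

View pics/side4.png

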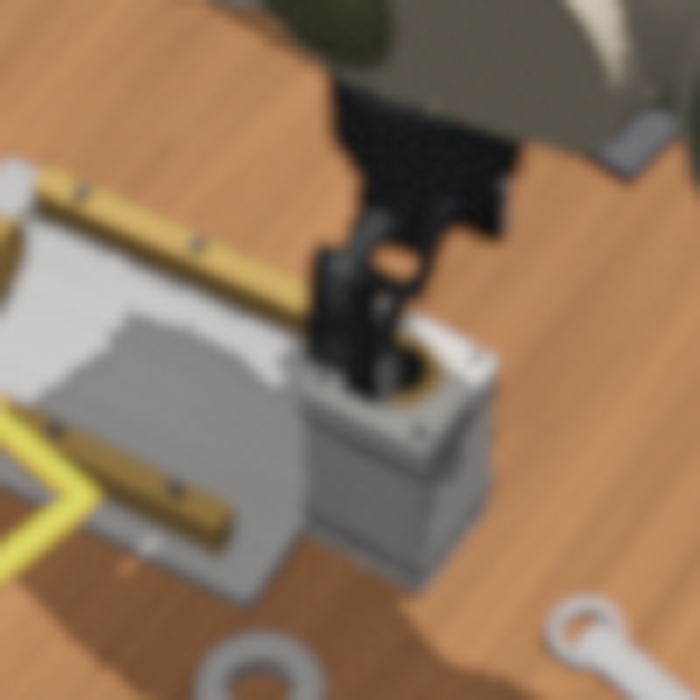

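```bash
python3 - <<'E'
from h import *
np.set_printoptions(precision=3,suppress=True)
tcp=env.observe()["position"]
f=lambda X:(proj("side",X)-[200,170])*7
print("exp +y finger tip",f([tcp[0],tcp[1]+.05,tcp[2]+.013]), "corners",f([[.511,.0455,.11],[.571,.049,.11],[.574,-.007,.11],[.514,-.01,.11],[.511,.0455,0]]))
z=np.load("/tmp/side4.npz");X=cloud("side",z["d"])
P=X[(z["d"]>0)&(X[...,2]>.1)&(X[...,2]<.118)&(abs(X[...,0]-.54)<.06)&(abs(X[...,1]-.02)<.06)].astype(np.float32)
print(len(P),P.mean(0),cv2.minAreaRect(P[:,:2]*1000))
a=(z["p"].max(2)<70)&(z["d"]>0)&(np.hypot(X[...,0]-tcp[0],X[...,1]-tcp[1])<.12)&(X[...,2]>.08)
P=X[a]-tcp
for lo in np.arange(-.03,.25,.01):
    q=P[(P[:,2]>=lo)&(P[:,2]<lo+.01)]
    if len(q)>2:print(round(lo,2),len(q),q[:,:2].min(0),q[:,:2].max(0))
E
```

```text
exp +y finger tip [[350.746 439.943]] corners [[423.297 433.411]
 [292.109 371.961]
 [362.768 275.267]
 [491.407 334.865]
 [421.335 583.479]]
245 [0.529 0.028 0.107] ((538.7689208984375, 26.009950637817383), (61.639923095703125, 58.3182487487793), 0.44912397861480713)
0.0 18 [-0.001 -0.014] [0.029 0.012]
0.05 15 [-0.015 -0.043] [0.006 0.054]
0.06 23 [-0.015 -0.042] [0.006 0.059]
0.07 15 [-0.016 -0.042] [0.001 0.054]
0.08 8 [-0.016 -0.043] [-0.005  0.056]
0.09 27 [-0.019  0.045] [0.004 0.075]
0.1 37 [-0.02  -0.032] [0.003 0.076]
0.11 31 [-0.021 -0.024] [0.005 0.075]
0.12 39 [-0.022  0.012] [0.002 0.075]
0.13 56 [-0.023  0.008] [-0.     0.073]
0.14 55 [-0.021  0.016] [0.001 0.072]
0.15 27 [-0.026  0.028] [-0.    0.07]
0.16 44 [-0.04   0.004] [0.001 0.041]
0.17 64 [-0.041  0.005] [0.009 0.041]
0.18 62 [-0.039  0.008] [0.014 0.042]
0.19 55 [-0.035  0.02 ] [0.015 0.04 ]
0.2 56 [-0.034  0.024] [0.015 0.041]
0.25 8 [-0.018  0.064] [-0.004  0.065]
```

The depth cloud and the picture agree that the open finger tips stand about 30 mm above the reported TCP, not 13. That explains the high grip. I'll regrip with the TCP about 30 mm lower.

```bash
python3 -m pendant '[[[-0.08,0.03,-0.5],0,1],[[-0.08,0.02,-0.5],0,1],[[0,0,-0.5],0,1],[[0,0,-0.5],0,1],[[0,0,0],0,1]]'
python3 - <<'E'
from h import *
p,d=env.get_image("side"); np.savez("/tmp/side5.npz",p=p,d=d);crop("side",p,200,300,170,270,7,"pics/side5.png")
print(env.observe()["position"],env.observe()["ft_force"])
E
```

```text
time_s: 6.23
position: [0.5231, 0.0199, 0.0407]
tool_rot: [[-0.998, -0.005, 0.057], [-0.057, 0.001, -0.998], [0.005, -1.0, -0.001]]
ft_force: [-0.6, -0.1, -1.0]
grip_width: 0.0857
[0.5239153  0.01973692 0.04213446] [0.42678394 0.44791878 0.56234001]
```

View pics/side5.png

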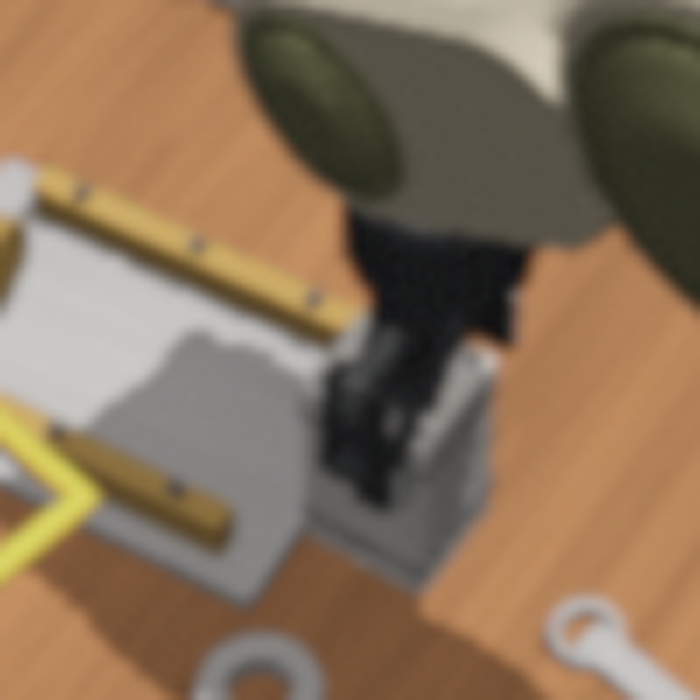

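The finger tip is now at crop (380,500), about halfway down the +y face, which is a deep grip. I'll close and tip along an arc about the bed edge.

```bash
python3 -m pendant '[[[0,0,0],0,0.5],[[0,0,0],0,0.4],[[0,0,0],0,0.4],[[0,0,0],0,0.4],[[0,0,0],0,0.4]]' 40
python3 -m pendant '[[[0.15,0.01,0.07],0,0.4],[[0.15,0.01,0.08],0,0.4],[[0.16,0.01,0.07],0,0.4],[[0.16,0.01,0.05],0,0.4],[[0.16,0.01,0.05],0,0.4],[[0.17,0.01,0.04],0,0.4],[[0,0,0],0,0.4]]'
python3 - <<'E'
from h import *
p,d=env.get_image("side"); np.savez("/tmp/side6.npz",p=p,d=d);crop("side",p,200,300,170,270,7,"pics/side6.png")
print(env.observe()["position"],env.observe()["ft_force"])
E
```

```text
time_s: 6.7
position: [0.5251, 0.0197, 0.0442]
tool_rot: [[-0.998, 0.002, 0.057], [-0.057, -0.0, -0.998], [-0.002, -1.0, 0.0]]
ft_force: [-2.1, 2.0, 5.8]
grip_width: 0.0558
time_s: 7.28
position: [0.5541, 0.0215, 0.0539]
tool_rot: [[-0.998, 0.001, 0.057], [-0.057, 0.0, -0.998], [-0.001, -1.0, -0.0]]
ft_force: [-2.9, 0.3, -4.6]
grip_width: 0.0556
[0.5539351  0.02147224 0.05388366] [-1.65052063 -0.37930751 -4.3693943 ]
```

View pics/side6.png

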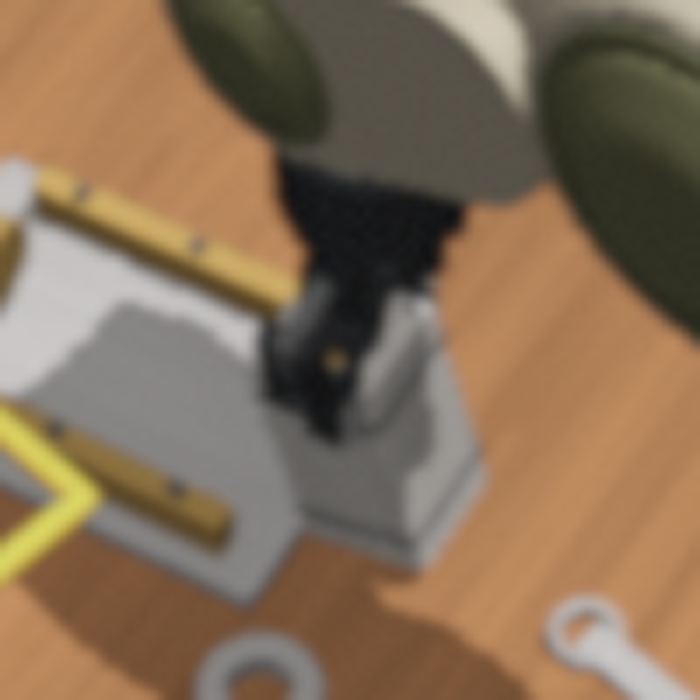

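It's tilting well: the width still reads 55.6 mm, so the grip holds. I'll continue along the arc.

```bash
python3 -m pendant '[[[0.17,0.01,0.03],0,0.4],[[0.17,0.01,0.02],0,0.4],[[0.17,0.01,0.01],0,0.4],[[0.17,0.01,0.0],0,0.4],[[0.17,0.01,-0.01],0,0.4],[[0.17,0.01,-0.02],0,0.4],[[0,0,0],0,0.4]]'
python3 - <<'E'
from h import *
p,d=env.get_image("side"); np.savez("/tmp/side7.npz",p=p,d=d);crop("side",p,200,300,170,270,7,"pics/side7.png")
print(env.observe()["position"],env.observe()["ft_force"])
E
```

```text
time_s: 7.92
position: [0.5853, 0.0232, 0.0551]
tool_rot: [[-0.998, 0.002, 0.057], [-0.057, -0.0, -0.998], [-0.002, -1.0, 0.0]]
ft_force: [-2.0, 0.2, -1.6]
grip_width: 0.0553
[0.58494685 0.02318358 0.05501478] [-0.37588764  0.18978503 -3.6560355 ]
```

View pics/side7.png

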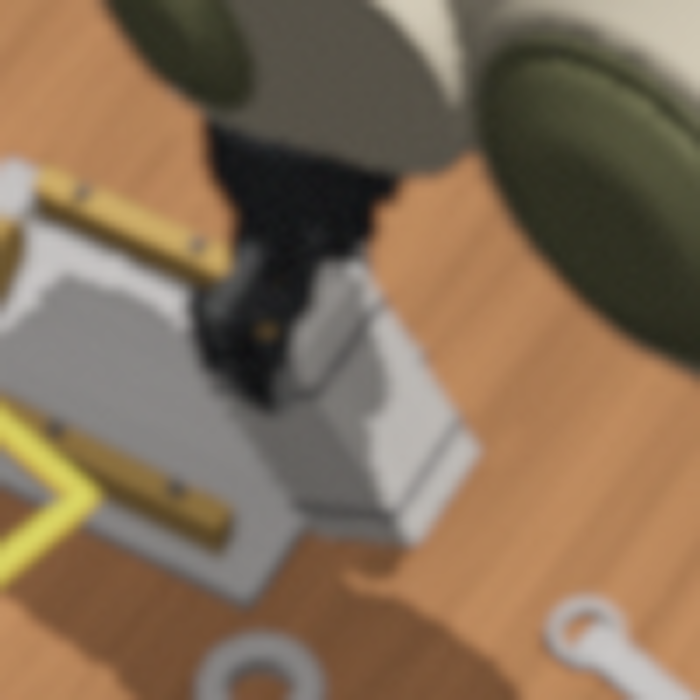

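About 40°. Next to about 70°.

```bash
python3 -m pendant '[[[0.165,0.01,-0.03],0,0.4],[[0.165,0.01,-0.04],0,0.4],[[0.16,0.01,-0.05],0,0.4],[[0.16,0.01,-0.06],0,0.4],[[0.155,0.01,-0.07],0,0.4],[[0.15,0.01,-0.08],0,0.4],[[0.14,0.01,-0.09],0,0.4],[[0.14,0.01,-0.1],0,0.4],[[0.13,0.01,-0.1],0,0.4],[[0,0,0],0,0.4]]'
python3 - <<'E'
from h import *
p,d=env.get_image("side"); np.savez("/tmp/side8.npz",p=p,d=d);crop("side",p,200,300,170,270,7,"pics/side8.png")
print(env.observe()["position"],env.observe()["ft_force"])
E
```

```text
time_s: 8.8
position: [0.6257, 0.0259, 0.0356]
tool_rot: [[-0.998, 0.001, 0.057], [-0.057, 0.0, -0.998], [-0.001, -1.0, 0.0]]
ft_force: [-0.5, -1.1, 0.7]
grip_width: 0.0553
[0.62528826 0.02591155 0.03564108] [-1.0082066  -0.42363704 -2.5205245 ]
```

View pics/side8.png

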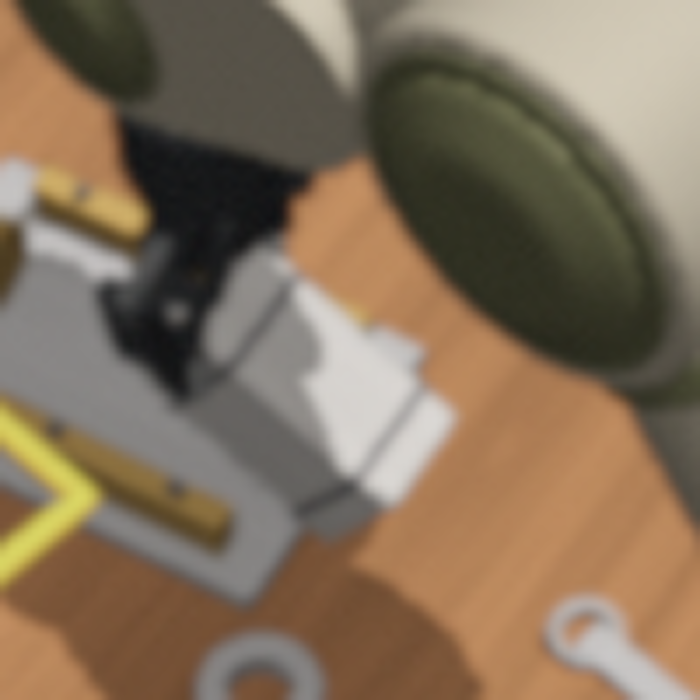

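```bash
python3 -m pendant '[[[0.12,0.01,-0.12],0,0.4],[[0.12,0.01,-0.12],0,0.4],[[0.12,0.01,-0.12],0,0.4],[[0.1,0.01,-0.1],0,0.4],[[0,0,0],0,0.4]]'
python3 - <<'E'
from h import *
p,d=env.get_image("side"); np.savez("/tmp/side9.npz",p=p,d=d);crop("side",p,190,290,170,270,7,"pics/side9.png")
print(env.observe()["position"],env.observe()["ft_force"])
E
```

```text
time_s: 9.27
position: [0.6398, 0.027, 0.0224]
tool_rot: [[-0.998, 0.002, 0.057], [-0.057, -0.0, -0.998], [-0.002, -1.0, 0.0]]
ft_force: [0.8, -0.3, 3.8]
grip_width: 0.0553
[0.63952512 0.02698109 0.02242225] [ 0.18636865 -1.31260131  1.04686256]
```

View pics/side9.png

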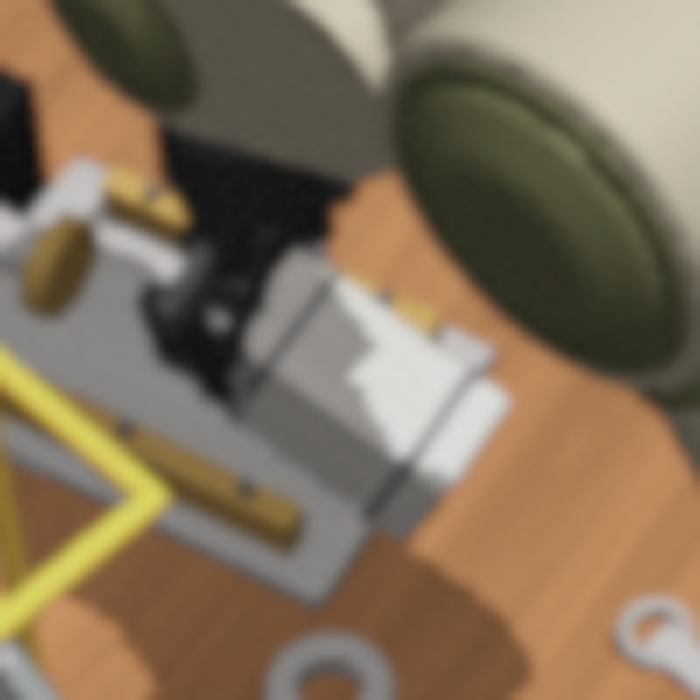

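```bash
python3 -m pendant '[[[0.08,0.005,-0.09],0,0.4],[[0.07,0.005,-0.09],0,0.4],[[0,0,0],0,0.4]]'
python3 -m pendant '[[[0.04,0,-0.06],0,0.4],[[0.0,0,-0.04],0,0.4],[[0,0,0],0,0.4]]'
```

```text
time_s: 9.57
position: [0.6441, 0.0273, 0.0171]
tool_rot: [[-0.998, 0.002, 0.057], [-0.057, -0.0, -0.998], [-0.002, -1.0, 0.0]]
ft_force: [1.9, -0.3, 4.3]
grip_width: 0.0553
time_s: 9.82
position: [0.6455, 0.0273, 0.0146]
tool_rot: [[-0.998, 0.003, 0.057], [-0.057, -0.0, -0.998], [-0.003, -1.0, 0.0]]
ft_force: [2.5, 0.4, 5.8]
grip_width: 0.0555
```

```bash
python3 - <<'E'
from h import *
np.set_printoptions(precision=3,suppress=True)
p,d=env.get_image("side"); np.savez("/tmp/side10.npz",p=p,d=d);crop("side",p,190,290,170,270,7,"pics/side10.png")
X=cloud("side",d)
m=(X[...,2]>.055)&(X[...,2]<.085)&(X[...,0]>.55)&(X[...,0]<.62)&(X[...,1]>.0)&(X[...,1]<.045)&(p.min(2)>90)
P=X[m];c=P.mean(0);u,s,v=np.linalg.svd(P-c);n=v[2]*np.sign(v[2][2]);print(m.sum(),c,n,np.degrees(np.arcsin(n[:2])),P.min(0),P.max(0))
E
```

```text
332 [0.585 0.023 0.073] [-0.269 -0.019  0.963] [-15.579  -1.091] [0.55  0.    0.057] [0.62  0.045 0.085]
```

View pics/side10.png

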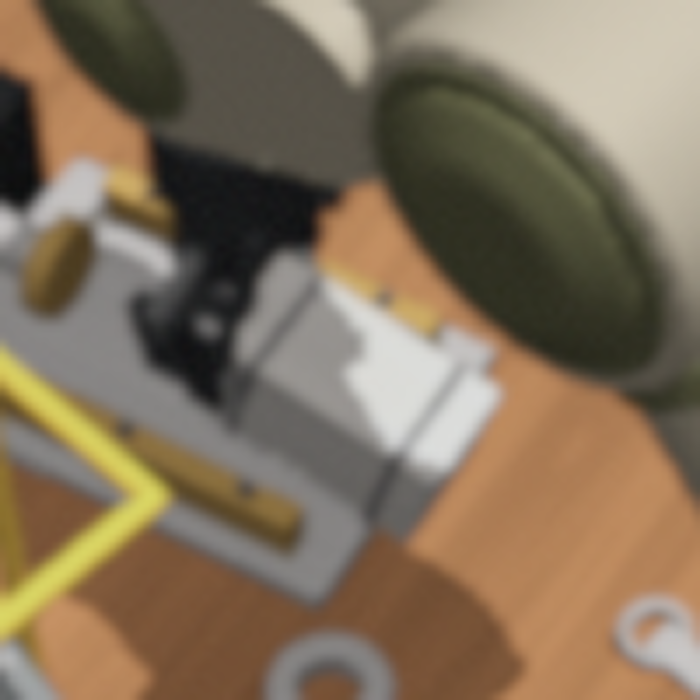

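```bash
python3 - <<'E'
from h import *
np.set_printoptions(precision=4,suppress=True)
for k in (9,10):
    z=np.load(f"/tmp/side{k}.npz");d=z["d"];p=z["p"];X=cloud("side",d)
    for u,v in [(255,227),(250,223),(245,220),(240,216),(236,213),(258,228)]: print(u,v,X[v,u],p[v,u])
    # bed sample, +y face
    print("bed",X[245,225],X[250,232])
    for u,v in [(226,232),(235,237),(242,241),(230,230)]: print("yface",X[v,u],p[v,u])
E
```

```text
255 227 [0.5507 0.0123 0.0635] [188 188 186]
250 223 [0.5668 0.014  0.0732] [219 219 216]
245 220 [0.583  0.0156 0.0775] [218 218 214]
240 216 [0.5989 0.0174 0.0873] [157 154 150]
236 213 [0.6134 0.0166 0.0903] [134 130 128]
258 228 [0.5433 0.0078 0.0589] [219 220 218]
bed [0.6053 0.089  0.0215] [0.5825 0.0866 0.011 ]
yface [0.6267 0.0531 0.0277] [120 118 116]
yface [0.5932 0.0545 0.0301] [103 101  99]
yface [0.5695 0.0532 0.0268] [92 90 88]
yface [0.6108 0.0536 0.051 ] [101  99  97]
255 227 [0.5493 0.0143 0.067 ] [217 218 216]
250 223 [0.5694 0.0102 0.0667] [219 220 217]
245 220 [0.5876 0.009  0.0665] [219 220 216]
240 216 [0.6023 0.0128 0.0796] [188 188 184]
236 213 [0.6173 0.0114 0.0817] [157 154 151]
258 228 [0.5433 0.0077 0.0589] [213 214 212]
bed [0.6063 0.0878 0.0191] [0.5832 0.0858 0.0093]
yface [0.6226 0.0581 0.037 ] [104 101  99]
yface [0.5947 0.0526 0.0265] [101  98  96]
yface [0.5692 0.0536 0.0276] [87 85 84]
yface [0.609  0.0557 0.055 ] [102  99  96]
```

```bash
python3 - <<'E'
from h import *
np.set_printoptions(precision=4,suppress=True)
z=np.load(f"/tmp/side10.npz");X=cloud("side",z["d"]);tcp=env.observe()["position"]
a=(z["p"].max(2)<75)&(z["d"]>0)&(np.hypot(X[...,0]-tcp[0],X[...,1]-tcp[1])<.09)&(X[...,2]>.015)
for lo in np.arange(.015,.12,.01):
    q=X[a&(X[...,2]>=lo)&(X[...,2]<lo+.01)]
    if len(q):print(round(lo,3),len(q),q[:,:2].min(0)-tcp[:2],q[:,:2].max(0)-tcp[:2])
for v in (224,226,227,228,229): print(v,[ (u,X[v,u].round(3).tolist(),int(z["p"][v,u].max())) for u in (218,220,222)])
E
```

```text
0.015 1 [-0.0794  0.0257] [-0.0794  0.0257]
0.025 1 [ 0.0302 -0.049 ] [ 0.0302 -0.049 ]
0.045 1 [-0.0139  0.0321] [-0.0139  0.0321]
0.055 11 [-0.0173  0.028 ] [-0.0071  0.0415]
0.065 11 [-0.0194  0.0263] [-0.0052  0.0439]
0.075 13 [-0.0216 -0.0295] [0.0044 0.0443]
0.085 6 [-0.0154 -0.0289] [0.0009 0.043 ]
0.095 27 [-0.0193 -0.0475] [-0.0037  0.0612]
0.105 28 [-0.0195 -0.0494] [0.0036 0.0634]
0.115 44 [-0.021  -0.0247] [0.0029 0.0656]
224 [(218, [0.63, 0.082, 0.099], 24), (220, [0.633, 0.069, 0.082], 30), (222, [0.63, 0.064, 0.078], 65)]
226 [(218, [0.64, 0.071, 0.068], 48), (220, [0.635, 0.068, 0.07], 27), (222, [0.632, 0.062, 0.065], 64)]
227 [(218, [0.641, 0.07, 0.062], 82), (220, [0.635, 0.069, 0.066], 44), (222, [0.631, 0.064, 0.062], 65)]
228 [(218, [0.651, 0.059, 0.036], 112), (220, [0.636, 0.068, 0.059], 76), (222, [0.632, 0.063, 0.055], 73)]
229 [(218, [0.661, 0.048, 0.01], 129), (220, [0.647, 0.055, 0.03], 105), (222, [0.633, 0.062, 0.049], 81)]
```

The finger tips are really at z ≈ 0.05, about 35 mm above the reported TCP, and the housing still leans about 15°. I'll continue down, watching the force.

```bash
python3 -m pendant '[[[0.12,0.007,-0.12],0,0.4],[[0.11,0.007,-0.12],0,0.4],[[0,0,0],0,0.4]]'
python3 -m pendant '[[[0.1,0.007,-0.12],0,0.4],[[0.07,0.005,-0.12],0,0.4],[[0,0,0],0,0.4]]'
python3 - <<'E'
from h import *
np.set_printoptions(precision=4,suppress=True)
p,d=env.get_image("side"); np.savez("/tmp/side11.npz",p=p,d=d);crop("side",p,190,290,170,270,7,"pics/side11.png")
X=cloud("side",d)
m=(X[...,2]>.045)&(X[...,2]<.11)&(X[...,0]>.53)&(X[...,0]<.64)&(X[...,1]>.0)&(X[...,1]<.04)&(p.min(2)>125)
P=X[m];c=P.mean(0);u,s,v=np.linalg.svd(P-c);n=v[2]*np.sign(v[2][2]);print(m.sum(),c,n,np.degrees(np.arcsin(n[:2])),P.min(0),P.max(0))
E
```

```text
time_s: 10.12
position: [0.6519, 0.0278, 0.0063]
tool_rot: [[-0.998, 0.001, 0.057], [-0.057, 0.0, -0.998], [-0.001, -1.0, 0.0]]
ft_force: [1.7, -0.3, 4.0]
grip_width: 0.0553
time_s: 10.37
position: [0.6566, 0.0282, -0.0011]
tool_rot: [[-0.998, 0.0, 0.057], [-0.057, 0.0, -0.998], [-0.0, -1.0, -0.0]]
ft_force: [1.0, -1.2, 2.7]
grip_width: 0.0554
358 [0.59   0.0206 0.0687] [-0.0886 -0.0068  0.996 ] [-5.0822 -0.3901] [0.5472 0.0001 0.0501] [0.6393 0.04   0.0773]
```

View pics/side11.png

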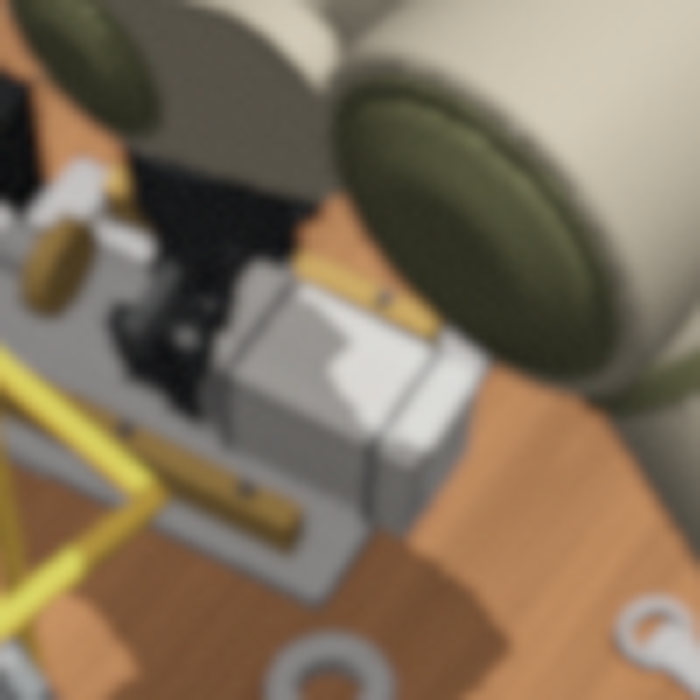

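About 5° left. Then I'll slide it roughly 16 mm further so the whole housing lies on the bed.

```bash
python3 -m pendant '[[[0.05,0.003,-0.12],0,0.4],[[0.03,0.0,-0.11],0,0.4],[[0,0,0],0,0.4]]'
python3 -m pendant '[[[0.13,0.008,0],0,0.4],[[0.13,0.008,0],0,0.4],[[0.13,0.008,0],0,0.4],[[0.13,0.008,0],0,0.4],[[0,0,0],0,0.4]]'
python3 - <<'E'
from h import *
np.set_printoptions(precision=4,suppress=True)
p,d=env.get_image("side"); np.savez("/tmp/side12.npz",p=p,d=d);crop("side",p,190,290,170,270,7,"pics/side12.png")
X=cloud("side",d)
m=(X[...,2]>.045)&(X[...,2]<.11)&(X[...,0]>.53)&(X[...,0]<.64)&(X[...,1]>.0)&(X[...,1]<.04)&(p.min(2)>125)
P=X[m];c=P.mean(0);u,s,v=np.linalg.svd(P-c);n=v[2]*np.sign(v[2][2]);print(m.sum(),c,n,np.degrees(np.arcsin(n[:2])),P.min(0),P.max(0))
E
```

```text
time_s: 10.67
position: [0.6597, 0.0283, -0.0071]
tool_rot: [[-0.998, 0.003, 0.057], [-0.057, 0.0, -0.998], [-0.003, -1.0, 0.0]]
ft_force: [3.0, -0.2, 2.4]
grip_width: 0.0553
time_s: 11.08
position: [0.6739, 0.0295, -0.0071]
tool_rot: [[-0.998, -0.001, 0.057], [-0.057, 0.0, -0.998], [0.001, -1.0, -0.0]]
ft_force: [-4.6, 1.4, 8.3]
grip_width: 0.0556
282 [0.6007 0.021  0.0671] [-0.029  -0.0502  0.9983] [-1.6603 -2.8765] [0.5661 0.0002 0.0456] [0.6399 0.04   0.0748]
```

View pics/side12.png

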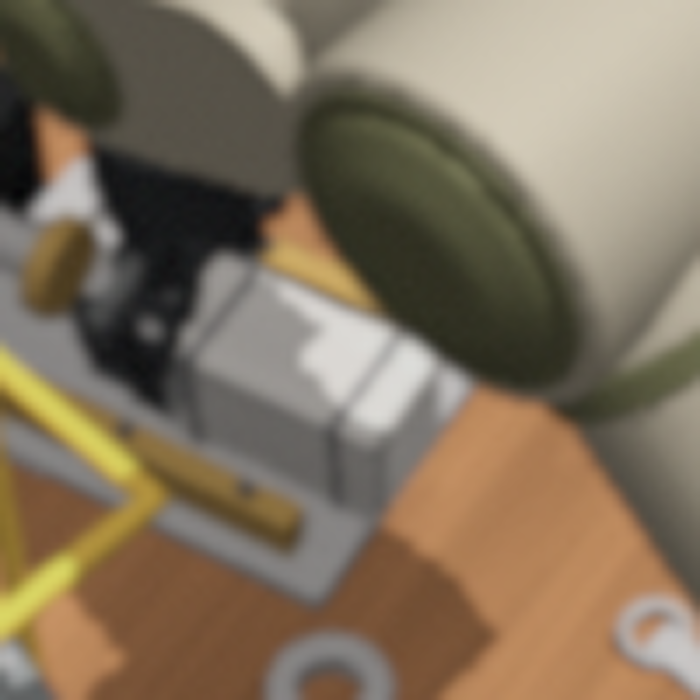

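Flat now (tilt within measurement noise). I'll open a little because of the rails, lift clear, then retract.

```bash
python3 -m pendant '[[[0,0,0],0,0.74],[[0,0,0.0],0,0.74],[[0,0,0.1],0,0.74],[[0,0,0.3],0,0.74],[[0,0,0.5],0,0.85],[[0,0,0.8],0,0.85],[[0,0,1],0,0.85],[[0,0,1],0,0.85],[[0,0,1],0,0.85],[[0,0,1],0,0.85],[[-0.5,0,1],0,1],[[-0.8,-0.2,0.8],0,1]]'
python3 -m pendant '[[[-0.9,-0.5,0.5],1,1],[[-0.9,-0.5,0.5],1,1],[[-0.9,-0.5,0.3],1,1],[[-0.9,-0.5,0],1,1],[[-0.9,-0.5,0],1,1],[[-0.5,-0.8,0],1,1],[[-0.2,-0.9,0],1,1],[[0,-0.9,0],1,1],[[0,-0.9,0],1,1],[[0,0,0],1,1],[[0,0,0],1,1]]'
python3 - <<'E'
from h import *
for n in("side","top"):
    p,d=env.get_image(n); np.savez(f"/tmp/{n}13.npz",p=p,d=d);cv2.imwrite(f"pics/{n}13.png",p[:,:,::-1])
    if n=="top":crop(n,p,200,300,100,220,5,"pics/top13c.png")
E
```

```text
time_s: 12.13
position: [0.6359, 0.0238, 0.2202]
tool_rot: [[-0.998, 0.003, 0.058], [-0.058, 0.0, -0.998], [-0.003, -1.0, 0.0]]
ft_force: [-0.5, -1.4, 0.4]
grip_width: 0.0853
time_s: 13.05
position: [0.479, -0.1581, 0.2572]
tool_rot: [[-0.524, 0.0, 0.852], [-0.852, -0.0, -0.524], [-0.0, -1.0, 0.0]]
ft_force: [0.3, 0.1, 0.1]
grip_width: 0.0852
```

View pics/top13.png

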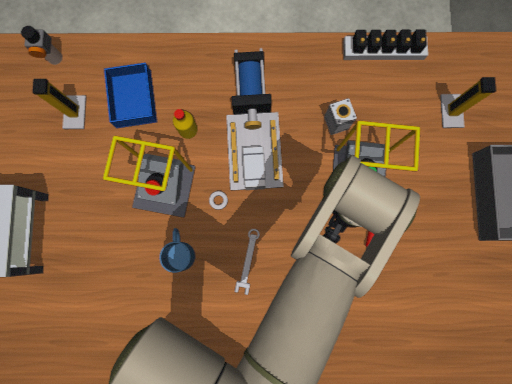

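View pics/side13.png

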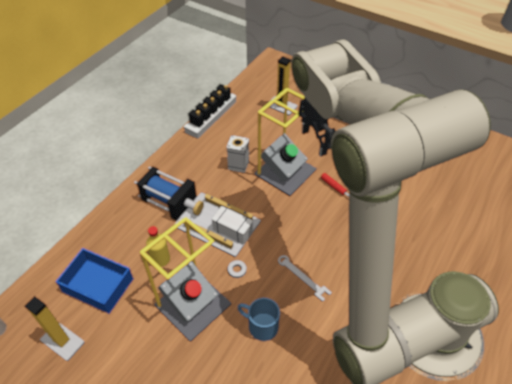

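The housing lies flat between the rails (top view 253,163; side view 232,222), bored end towards the ram. Now the console: I'll refine the guard and cap positions with both cameras and measure the gripper profile.

```bash
python3 - <<'E'
from h import *
np.set_printoptions(precision=4,suppress=True)
T1=(320,110);S1=(230,80)
cor={"top":np.array([-.002,.0015,0]),"side":np.array([.001,-.005,0])}
for c in [(182,272),(485,299),(194,65),(493,93)]: print("top",ray("top",full(T1,c),.275)+cor["top"])
for c in [(277,228),(415,110),(148,160),(287,45)]: print("side",ray("side",full(S1,c),.275)+cor["side"])
print("cap",ray("top",full(T1,(243,313)),.121)+cor["top"],ray("side",full(S1,(308,350)),.121)+cor["side"])
for n in("side","top"):
    z=np.load(f"/tmp/{n}13.npz");X=cloud(n,z["d"])+cor[n];tcp=env.observe()["position"];R=env.observe()["tool_rot"]
    p=z["p"]
    a=(z["d"]>0)&(np.hypot(X[...,0]-tcp[0],X[...,1]-tcp[1])<.15)&(X[...,2]>.2)&(p.max(2)<80)
    P=(X[a]-tcp)@R
    for lo in np.arange(-.03,.3,.01):
        q=P[(-P[:,1]>=lo)&(-P[:,1]<lo+.01)]
        if len(q)>1:print(n,round(lo,2),len(q),"jaw",q[:,2].min(),q[:,2].max(),"x",q[:,0].min(),q[:,0].max())
E
```

```text
top [ 0.5872 -0.2027  0.275 ]
top [ 0.5748 -0.3367  0.275 ]
top [ 0.6823 -0.2116  0.275 ]
top [ 0.6691 -0.3457  0.275 ]
side [ 0.5902 -0.2072  0.275 ]
side [ 0.5739 -0.3381  0.275 ]
side [ 0.6821 -0.2159  0.275 ]
side [ 0.6677 -0.3487  0.275 ]
cap [ 0.5963 -0.269   0.121 ] [ 0.596  -0.2687  0.121 ]
side 0.04 2 jaw 0.044112789344346856 0.04653424737744183 x 0.00313331063491407 0.007551112408089001
side 0.05 21 jaw -0.05303236035856108 0.048225039160446875 x -0.004157473783508604 0.01204116708535108
side 0.06 30 jaw -0.05689331977114981 0.047653476621242224 x -0.005666692601982141 0.014096160346180933
side 0.07 28 jaw -0.055826419252404454 0.04850707112216563 x -0.004565092938102801 0.012078105104984495
side 0.08 16 jaw -0.05560071165222796 0.04909081016057464 x -0.00757849912229558 0.008095911578219256
side 0.09 52 jaw -0.07263852832620513 0.07315977213360458 x -0.009832151987246265 0.012075015944115496
side 0.1 54 jaw -0.07204399996034677 0.06831921656912374 x -0.013361843034580006 0.011624501331927883
side 0.11 58 jaw -0.07205577113122016 0.06549738754105075 x -0.014056683963707689 
[... 3113 characters left out ...]

top 0.23 5 jaw -0.04018383921402687 -0.0352861924820351 x -0.01742261286259494 0.016532827903477
top 0.24 5 jaw -0.0783043577935896 -0.04448908031722258 x 0.044092465960226555 0.04453015794238411
top 0.25 53 jaw -0.11129668002932615 -0.03675622121081561 x -0.05807032577973389 0.04466098996720285
top 0.26 65 jaw -0.13183786774252784 -0.03609963410787174 x -0.05819883021255265 0.044671221678983936
top 0.27 64 jaw -0.1300282969986814 0.003288211034875612 x -0.06846080119188135 0.04464770546336959
top 0.28 87 jaw -0.13718152846648143 0.01208510324114764 x -0.06857003060249364 0.04451094428334312
top 0.29 121 jaw -0.13992071954791085 0.04256458844489462 x -0.06846170476344018 0.04460717333107423
```

```bash
python3 -m pendant '[[[-0.22,-0.53,0],0.85,1],[[-0.22,-0.53,0],0.85,1],[[-0.22,-0.53,0],0.85,1],[[-0.22,-0.53,0],0.85,1],[[-0.22,-0.53,0],0.85,1],[[-0.22,-0.53,0],0.87,1],[[0,0,-0.8],0,1],[[0,0,-0.9],0,1],[[0,0,-0.9],0,1],[[0,0,-0.9],0,1],[[0,0,-0.9],0,1],[[0,0,-0.5],0,1]]'
python3 -m pendant '[[[0,0,0],0,1],[[0,0,0],0,1]]'
python3 - <<'E'
from h import *
for n in("side","top"):
    p,d=env.get_image(n); np.savez(f"/tmp/{n}14.npz",p=p,d=d)
    if n=="side":crop(n,p,230,360,80,210,5,"pics/side14.png")
print(env.observe()["position"],env.observe()["tool_rot"][:,2])
E
```

```text
time_s: 14.15
position: [0.4389, -0.2511, 0.1076]
tool_rot: [[-0.11, -0.002, 0.994], [-0.994, 0.002, -0.11], [-0.002, -1.0, -0.002]]
ft_force: [0.3, -0.3, -0.7]
grip_width: 0.0852
time_s: 14.32
position: [0.4398, -0.252, 0.1101]
tool_rot: [[-0.108, -0.0, 0.994], [-0.994, 0.0, -0.108], [-0.0, -1.0, -0.0]]
ft_force: [-0.0, -0.3, 0.1]
grip_width: 0.0855
[ 0.44031176 -0.25260038  0.11123256] [ 0.99419322 -0.10758853  0.00213322]
```

View pics/side14.png

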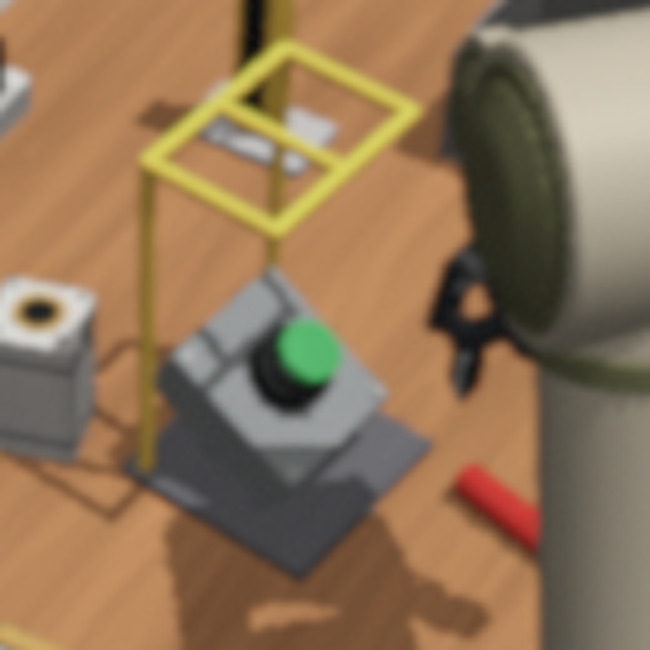

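The front finger tip is at crop (462,390). I'll get its 3D position.

```bash
python3 - <<'E'
from h import *
np.set_printoptions(precision=4,suppress=True)
z=np.load("/tmp/side14.npz");X=cloud("side",z["d"])+[.001,-.005,0]
for v in range(154,161):print(v,[(u,X[v,u].round(3).tolist(),int(z["p"][v,u].max())) for u in(320,321,322,323,324)])
g=np.load("/tmp/side14.npz")["p"].astype(int)
t=env.observe()["position"];ax=env.observe()["tool_rot"][:,2]
for h in(.013,.03,.035,.04): print(h,full((0,0),(0,0)),(proj("side",t+ax*.05+[-.001,.005,h])-[230,80])*5)
E
```

```text
154 [(320, [0.493, -0.255, 0.172], 103), (321, [0.488, -0.251, 0.178], 69), (322, [0.484, -0.25, 0.181], 56), (323, [0.484, -0.256, 0.176], 38), (324, [0.482, -0.26, 0.173], 29)]
155 [(320, [0.49, -0.251, 0.172], 105), (321, [0.487, -0.25, 0.176], 72), (322, [0.484, -0.249, 0.178], 56), (323, [0.484, -0.257, 0.171], 34), (324, [0.482, -0.26, 0.169], 35)]
156 [(320, [0.492, -0.255, 0.164], 119), (321, [0.486, -0.249, 0.172], 81), (322, [0.483, -0.25, 0.173], 56), (323, [0.483, -0.256, 0.168], 34), (324, [0.481, -0.26, 0.165], 51)]
157 [(320, [0.487, -0.245, 0.171], 138), (321, [0.486, -0.251, 0.166], 95), (322, [0.482, -0.248, 0.171], 59), (323, [0.482, -0.255, 0.165], 50), (324, [0.482, -0.263, 0.158], 83)]
158 [(320, [0.488, -0.248, 0.164], 153), (321, [0.487, -0.253, 0.16], 112), (322, [0.482, -0.249, 0.166], 77), (323, [0.48, -0.252, 0.164], 86), (324, [0.482, -0.264, 0.153], 121)]
159 [(320, [0.488, -0.25, 0.157], 166), (321, [0.485, -0.25, 0.159], 136), (322, [0.482, -0.251, 0.16], 113), (323, [0.482, -0.257, 0.155], 125), (324, [0.534, -0.398, -0.002], 150)]
160 [(320, [0.545, -0.389, -0.005], 176), (321, [0.542, -0.391, -0.005], 160), (322, [0.483, -0.253, 0.154], 148), (323, [0.536, -0.395, -0.005], 154), (324, [0.533, -0.397, -0.005], 165)]
0.013 [-0.4 -0.4] [[448.2237 422.9213]]
0.03 [-0.4 -0.4] [[451.082 403.773]]
0.035 [-0.4 -0.4] [[451.9325 398.0757]]
0.04 [-0.4 -0.4] [[452.7875 392.3483]]
```

```bash
python3 -m pendant '[[[0,0,-0.4],0,1],[[0.3,-0.03,-0.27],0,1],[[0.55,-0.07,0],0,1],[[0.55,-0.07,0],0,1],[[0.55,-0.07,0],0,1],[[0.4,-0.05,0],0,1],[[0.3,-0.04,0],0,1],[[0.2,-0.03,0],0,1],[[0,0,0],0,1],[[0,0,0],0,1]]'
python3 - <<'E'
from h import *
for n in("side","top"):
    p,d=env.get_image(n); np.savez(f"/tmp/{n}15.npz",p=p,d=d)
    crop(n,p,*((230,340,80,200) if n=="side" else (320,430,90,210)),6,f"pics/{n}15.png")
print(env.observe()["position"],env.observe()["ft_force"])
E
```

```text
time_s: 15.25
position: [0.5253, -0.2629, 0.0898]
tool_rot: [[-0.107, 0.0, 0.994], [-0.994, -0.0, -0.107], [0.0, -1.0, 0.0]]
ft_force: [0.3, -0.9, -0.1]
grip_width: 0.0853
[ 0.52481095 -0.26289185  0.08980073] [-1.06334977  0.10083786  0.26450958]
```

View pics/side15.png

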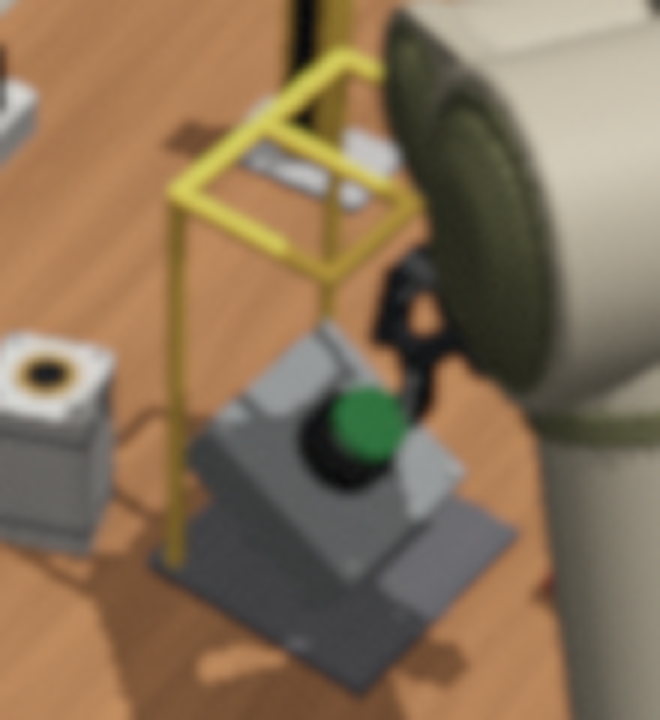

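View pics/top15.png

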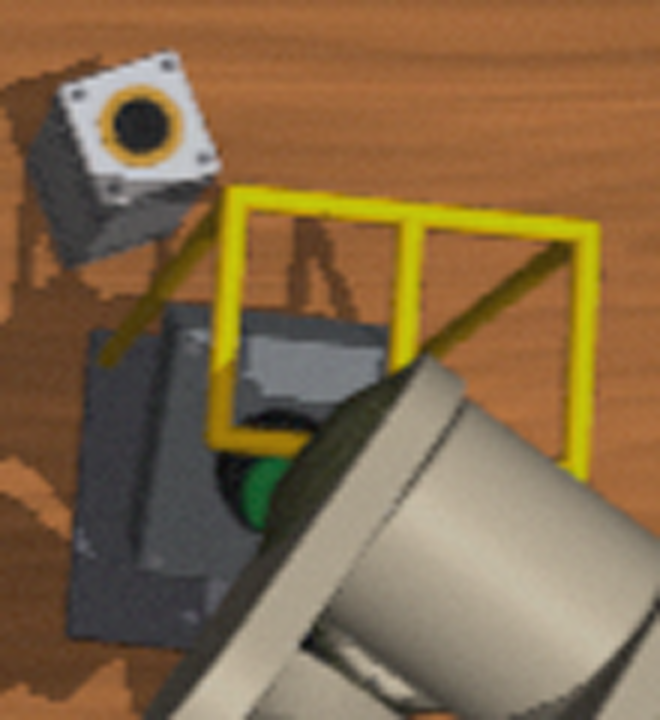

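```bash
python3 - <<'E'
from h import *
np.set_printoptions(precision=4,suppress=True)
o=env.observe();t=o["position"];ax=o["tool_rot"][:,2];b=np.array([-.001,.005,0])
f=lambda X:(proj("side",X+b)-[230,80])*6+2.5
for r in(.0425,.057):
  for s in(-.011,.011):
    print(r,s,f(t+ax*r+o["tool_rot"][:,0]*s+[0,0,.04]))
print("cap",f(np.array([.596,-.269,.121])))
z=np.load("/tmp/side15.npz");X=cloud("side",z["d"])-b
P=X;p=z["p"]
for v in range(140,156,2):print(v,[(u,X[v,u].round(3).tolist(),int(p[v,u].max())) for u in(296,298,300,302)])
q=p.astype(int);g=(q[...,1]>q[...,0]+40)&(q[...,1]>q[...,2]+25)&(X[...,2]>.08)
for n,bb in(("side",b),("top",np.array([.002,-.0015,0]))):
    z=np.load(f"/tmp/{n}0.npz");Y=cloud(n,z["d"])-bb;q=z["p"].astype(int);g=(q[...,1]>q[...,0]+70)&(q[...,1]>q[...,2]+60)&(Y[...,2]>.08);print(n,g.sum(),np.median(Y[g],0),Y[g].min(0),Y[g].max(0))
E
```

```text
0.0425 -0.011 [[405.4189 443.4809]]
0.0425 0.011 [[430.5396 419.6008]]
0.057 -0.011 [[382.6547 430.6597]]
0.057 0.011 [[407.8366 406.9603]]
cap [[370.0992 419.7395]]
140 [(296, [0.576, -0.256, 0.184], 107), (298, [0.569, -0.254, 0.189], 26), (300, [0.563, -0.256, 0.191], 24), (302, [0.554, -0.252, 0.199], 58)]
142 [(296, [0.58, -0.264, 0.167], 142), (298, [0.571, -0.26, 0.175], 56), (300, [0.569, -0.27, 0.168], 29), (302, [0.564, -0.275, 0.166], 101)]
144 [(296, [0.579, -0.264, 0.159], 130), (298, [0.569, -0.258, 0.169], 64), (300, [0.568, -0.269, 0.16], 26), (302, [0.567, -0.282, 0.15], 107)]
146 [(296, [0.579, -0.266, 0.149], 79), (298, [0.57, -0.261, 0.158], 56), (300, [0.568, -0.27, 0.151], 23), (302, [0.565, -0.279, 0.145], 115)]
148 [(296, [0.578, -0.264, 0.142], 94), (298, [0.569, -0.26, 0.15], 58), (300, [0.569, -0.274, 0.139], 53), (302, [0.625, -0.406, -0.005], 148)]
150 [(296, [0.585, -0.28, 0.116], 107), (298, [0.569, -0.261, 0.141], 76), (300, [0.624, -0.391, -0.002], 125), (302, [0.618, -0.394, -0.001], 182)]
152 [(296, [0.584, -0.28, 0.107], 116), (298, [0.594, -0.315, 0.071], 136), (300, [0.589, -0.319, 0.07], 154), (302, [0.614, -0.387, -0.003], 175)]
154 [(296, [0.581, -0.274, 0.105], 123), (298, [0.591, -0.309, 0.069], 153), (300, [0.587, -0.315, 0.066], 157), (302, [0.581, -0.319, 0.065], 155)]
side 91 [ 0.5955 -0.2714  0.1194] [ 0.5809 -0.2907  0.1078] [ 0.6147 -0.2507  0.1294]
top 164 [ 0.596  -0.2693  0.1227] [ 0.5797 -0.2878  0.1102] [ 0.609  -0.2492  0.1322]
```

The finger is on the cap's near side at about the right y. I'll move 6 mm in and feel down for contact.

```bash
python3 -m pendant '[[[0.1,-0.01,0],0,1],[[0.1,-0.01,-0.1],0,1],[[0,0,-0.1],0,1],[[0,0,-0.1],0,1],[[0,0,0],0,1]]'
python3 -m pendant '[[[0,0,-0.07],0,1],[[0,0,0],0,1]]'
python3 -m pendant '[[[0,0,-0.07],0,1],[[0,0,0],0,1]]'
```

```text
time_s: 15.77
position: [0.5307, -0.2633, 0.0797]
tool_rot: [[-0.107, -0.001, 0.994], [-0.994, 0.001, -0.107], [-0.001, -1.0, -0.001]]
ft_force: [-0.4, 0.1, -0.2]
grip_width: 0.0853
time_s: 15.93
position: [0.5309, -0.2635, 0.0781]
tool_rot: [[-0.107, -0.0, 0.994], [-0.994, 0.0, -0.107], [-0.0, -1.0, -0.001]]
ft_force: [0.5, -0.1, -1.0]
grip_width: 0.0853
time_s: 16.1
position: [0.531, -0.2635, 0.0761]
tool_rot: [[-0.107, -0.0, 0.994], [-0.994, 0.0, -0.107], [-0.0, -1.0, -0.0]]
ft_force: [0.3, -0.3, 0.7]
grip_width: 0.0854
```

```bash
for i in 1; do python3 -m pendant '[[[0,0,-0.07],0,1],[[0,0,0],0,1]]'; done | grep -E "posi|ft"
python3 -m pendant '[[[0,0,-0.07],0,1],[[0,0,0],0,1]]'| grep -E "posi|ft"
python3 -m pendant '[[[0,0,-0.07],0,1],[[0,0,0],0,1]]'| grep -E "posi|ft"
python3 - <<'E'
from h import *
p,d=env.get_image("side"); np.savez("/tmp/side16.npz",p=p,d=d);crop("side",p,270,320,120,170,12,"pics/side16.png")
E
```

```text
position: [0.531, -0.2635, 0.074]
ft_force: [-0.2, 0.8, -0.5]
position: [0.531, -0.2635, 0.0719]
ft_force: [-0.1, -0.5, 0.0]
position: [0.531, -0.2635, 0.0698]
ft_force: [0.7, 0.4, 0.7]
```

View pics/side16.png

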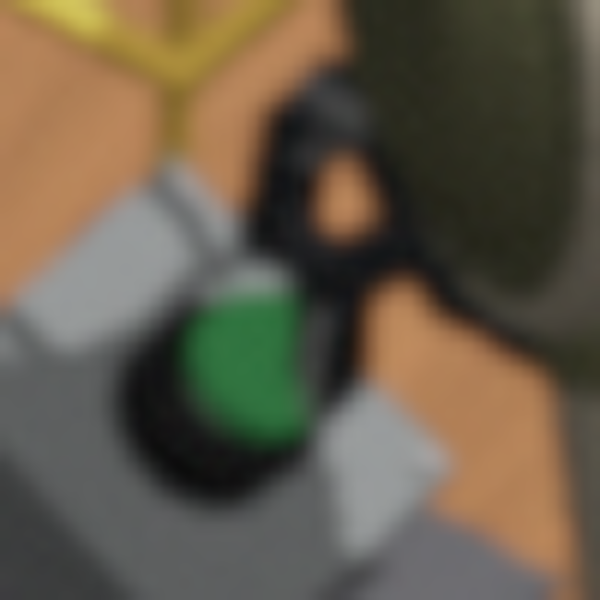

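```bash
python3 -m pendant '[[[0,0,-0.05],0,1],[[0,0,0],0,1]]' | grep -E "posi|ft"
python3 -m pendant '[[[0,0,-0.05],0,1],[[0,0,0],0,1]]'| grep -E "posi|ft"
```

```text
position: [0.5311, -0.2635, 0.0684]
ft_force: [0.3, 0.0, -0.5]
position: [0.531, -0.2635, 0.0669]
ft_force: [-0.3, -0.4, 0.0]
```

```bash
python3 - <<'E'
from h import *
np.set_printoptions(precision=4,suppress=True)
o=env.observe();t=o["position"];ax=o["tool_rot"][:,2];b=np.array([-.001,.005,0])
z=np.load("/tmp/side16.npz");X=cloud("side",z["d"])-b;p=z["p"]
for v in range(143,158,1):print(v,[(u,X[v,u].round(3).tolist(),p[v,u].tolist()) for u in(292,294,296,298)])
E
```

```text
143 [(292, [0.624, -0.325, 0.088], [117, 129, 121]), (294, [0.584, -0.26, 0.164], [61, 69, 64]), (296, [0.575, -0.256, 0.171], [20, 23, 23]), (298, [0.568, -0.255, 0.177], [22, 22, 22])]
144 [(292, [0.604, -0.287, 0.126], [94, 126, 101]), (294, [0.583, -0.26, 0.16], [53, 76, 58]), (296, [0.577, -0.259, 0.164], [26, 28, 28]), (298, [0.569, -0.257, 0.171], [20, 21, 24])]
145 [(292, [0.603, -0.286, 0.123], [60, 117, 72]), (294, [0.584, -0.262, 0.154], [42, 81, 50]), (296, [0.575, -0.257, 0.163], [41, 43, 41]), (298, [0.569, -0.259, 0.164], [27, 28, 30])]
146 [(292, [0.601, -0.281, 0.124], [47, 114, 62]), (294, [0.585, -0.264, 0.147], [41, 85, 50]), (296, [0.578, -0.264, 0.151], [54, 56, 54]), (298, [0.573, -0.267, 0.151], [29, 30, 31])]
147 [(292, [0.598, -0.276, 0.125], [47, 114, 62]), (294, [0.586, -0.266, 0.141], [43, 85, 51]), (296, [0.577, -0.262, 0.149], [58, 60, 59]), (298, [0.571, -0.264, 0.151], [29, 29, 29])]
148 [(292, [0.6, -0.28, 0.116], [48, 115, 63]), (294, [0.585, -0.264, 0.138], [47, 86, 54]), (296, [0.578, -0.265, 0.141], [58, 58, 57]), (298, [0.573, -0.268, 0.141], [2
[... 993 characters left out ...]
(294, [0.583, -0.264, 0.113], [54, 104, 63]), (296, [0.574, -0.261, 0.12], [68, 78, 70]), (298, [0.592, -0.313, 0.065], [118, 120, 121])]
155 [(292, [0.586, -0.258, 0.112], [41, 99, 54]), (294, [0.582, -0.264, 0.109], [42, 91, 52]), (296, [0.574, -0.261, 0.116], [83, 92, 86]), (298, [0.59, -0.308, 0.066], [139, 141, 142])]
156 [(292, [0.584, -0.255, 0.111], [31, 71, 39]), (294, [0.587, -0.275, 0.092], [32, 65, 38]), (296, [0.591, -0.297, 0.07], [92, 97, 95]), (298, [0.588, -0.304, 0.065], [148, 150, 151])]
157 [(292, [0.59, -0.267, 0.092], [22, 39, 26]), (294, [0.586, -0.273, 0.089], [32, 41, 34]), (296, [0.591, -0.297, 0.065], [98, 101, 101]), (298, [0.583, -0.296, 0.071], [149, 152, 152])]
```

```bash
python3 -m pendant '[[[0.07,-0.007,0],0,1],[[0,0,0],0,1]]' | grep -E "posi|ft"
python3 -m pendant '[[[0,0,-0.05],0,1],[[0,0,0],0,1]]'| grep -E "posi|ft"
python3 -m pendant '[[[0,0,-0.05],0,1],[[0,0,0],0,1]]'| grep -E "posi|ft"
```

```text
position: [0.5334, -0.2638, 0.0671]
ft_force: [-0.4, 0.5, 0.6]
position: [0.5335, -0.2639, 0.0657]
ft_force: [-0.2, -0.3, 2.2]
position: [0.5334, -0.2639, 0.0642]
ft_force: [0.7, -0.2, 3.2]
```

Contact is at TCP z ≈ 0.0662, where the force rises to the spring preload. I'll press to nearly full travel, then make the last millimetre by force.

```bash
python3 -m pendant '[[[0.017,-0.001,-0.06],0,1],[[0.017,-0.001,-0.06],0,1],[[0.017,-0.001,-0.05],0,1],[[0,0,0],0,1]]'| grep -E "time|posi|ft"
```

```text
time_s: 17.82
position: [0.5352, -0.2641, 0.0591]
ft_force: [1.0, 0.6, 5.8]
```

```bash
python3 -m pendant '[[[0,0,-0.045],0,1],[[0,0,-0.03],0,1]]'| grep -E "time|posi|ft"
python3 -m pendant '[[[0,0,-0.02],0,1]]'| grep -E "time|posi|ft"
```

```text
time_s: 17.98
position: [0.5353, -0.2642, 0.0572]
ft_force: [0.2, 0.6, 7.9]
time_s: 18.07
position: [0.5354, -0.2643, 0.0569]
ft_force: [-0.9, 0.9, 12.5]
```

12.5 N with the TCP hardly moving means the hard stop is reached. Hold, then release.

```bash
python3 -m pendant '[[[0,0,0],0,1],[[0,0,0],0,1],[[0,0,0],0,1],[[0,0,0],0,1],[[0,0,0],0,1]]'| grep -E "time|posi|ft"
python3 -m pendant '[[[-0.02,0,0.12],0,1],[[-0.02,0,0.15],0,1],[[-0.02,0,0.2],0,1],[[-0.1,0.01,0.2],0,1],[[-0.3,0.03,0.2],0,1],[[-0.6,0.06,0.1],0,1],[[-0.8,0.08,0],0,1],[[-0.8,0.08,0],0,1],[[-0.8,0.08,0],0,1],[[-0.8,0.08,0.3],0,1],[[-0.3,0.03,0.7],0,1],[[0,0,0.9],0,1]]'| grep -E "time|posi|ft"
python3 -m pendant '[[[-0.2,-0.2,0.9],0,1],[[-0.4,-0.6,0.5],0,1],[[-0.6,-0.8,0],0,1],[[-0.6,-0.8,0],0,1],[[-0.6,-0.8,0],0,1],[[-0.6,-0.8,0],0,1],[[-0.6,-0.8,0],0,1],[[-0.6,-0.8,0],0,1],[[0,0,0],0,1]]'| grep -E "time|posi|ft"
python3 - <<'E'
from h import *
for n in("side","top"):
    p,d=env.get_image(n); np.savez(f"/tmp/{n}20.npz",p=p,d=d);cv2.imwrite(f"pics/{n}20.png",p[:,:,::-1])
    if n=="top":crop(n,p,200,400,90,230,4,"pics/top20c.png")
a=np.load("/tmp/top0.npz");q=np.load("/tmp/top20.npz")
for z in(a,q):
    X=cloud("top",z["d"]);c=z["p"].astype(int);g=(c[...,1]>c[...,0]+70)&(c[...,1]>c[...,2]+60)&(X[...,2]>.08);print(g.sum(),np.argwhere(g).mean(0),np.median(X[g],0))
X=cloud("top",q["d"]);m=(abs(X[...,2]-.07)<.012)&(abs(X[...,0]-.64)<.08)&(abs(X[...,1]-.022)<.045);P=X[m].astype(np.float32);c=P.mean(0);print(c,np.linalg.svd(P-c)[2][2],cv2.minAreaRect(P[:,:2]*1000))
E
```

```text
time_s: 18.48
position: [0.5354, -0.2643, 0.0571]
ft_force: [-1.2, 0.4, 9.2]
time_s: 19.48
position: [0.3949, -0.249, 0.1421]
ft_force: [0.5, -0.8, 0.2]
time_s: 20.23
position: [0.2689, -0.4215, 0.1842]
ft_force: [-0.2, 0.4, 0.0]
164 [172.47560976 368.31707317] [ 0.59796467 -0.27082819  0.12272557]
164 [172.47560976 368.31707317] [ 0.59794277 -0.27063621  0.12215892]
[0.6229994  0.02415715 0.07015774] [ 6.7349715e-04 -6.0759624e-03  9.9998134e-01] ((624.6158447265625, 24.253822326660156), (111.66613006591797, 55.95013427734375), 3.5395398139953613)
```

View pics/top20c.png

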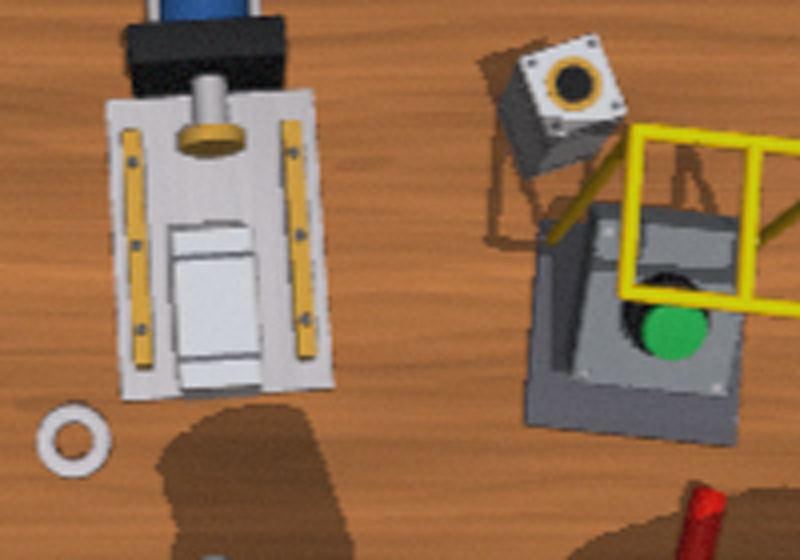

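View pics/side20.png

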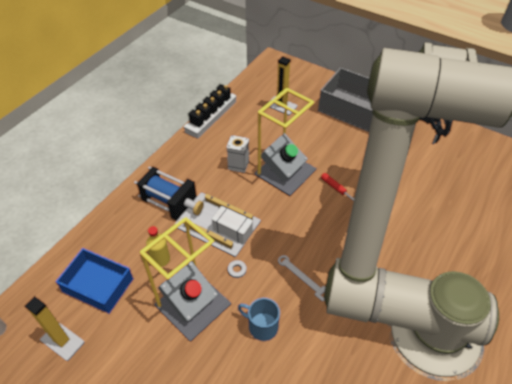

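The housing is flat and square between the rails. The green cap is back at its original image position and height, and the bystanders are unmoved. I'm handing in.

```bash
python3 - <<'E'
from h import *
a=np.load("/tmp/top0.npz")["p"].astype(int);q=np.load("/tmp/top20.npz")["p"].astype(int)
for n,(r0,r1,c0,c1) in dict(bearing=(190,212,206,230),mug=(225,275,155,200),oil=(105,140,170,198),spare=(95,132,320,358),stop=(135,218,100,196)).items(): print(n,np.abs(a[r0:r1,c0:c1]-q[r0:r1,c0:c1]).mean().round(2))
print(env.close_job())
E
```

```text
bearing 2.03
mug 2.15
oil 2.15
spare 2.18
stop 2.05
the job is handed in; nothing more can be done
None
```

I tipped the housing over the bed edge, then pressed and released the green button, and handed the job in at about 20 s. No verdict was reported.

**Housing:**
- **First grip slipped:** the pads rode up onto the top edge at about 17° of tilt. The open fingertips sit about 35–45 mm above the reported TCP, against the 13 mm stated. I set the housing back upright, gripped deeper and lowered it along an arc.
- **Final position:** it lies flat with its top face 70 mm above the table, as it should be. It is square to the press and about 3 mm off the middle line, between the rails, with the bored end towards the ram. After lowering it I slid it about 14 mm further onto the bed. Its rear end lies at the bed's near edge and may overhang by up to about 5 mm.

**Green button:**
- **Press:** I used the tip of the open front finger from in front of the guard. The force rose to about 12 N at the end of travel. It rose far more steeply than the spring would, after an estimated 8.8 mm of travel, so I took that as the hard stop.
- **Hold and release:** I held it about half a second at about 9 N. Afterwards the cap was back at its original image position and height. The joint itself can't be read directly.

**Rest of the scene:** comparing images from before and after, the bearing, mug, oil bottle, spare housing and STOP console show no change beyond image noise. The wrench and screwdriver I checked only by eye. I never touched the red button.

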